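# Stack two slide carriers square in the scanner nest and start the scan

## Task

Take the blue slide carrier from the sloping rest, set it down (do not drop it) on the white carrier lying in the scanner's loading nest, and square the stack: both carriers flat, one on the other, snug against both fences, and let go. Then slide the yellow dust cover on the console all the way aside, press the red start button fully down, and slide the cover fully back over the button, leaving the stack square and everything else on the table where it is.

Things in the scene. Friction and masses are not known exactly. Their poses are not given: they have to be found in the camera images.
- lower_carrier_center (a point): centre (half-way up) of the white slide carrier, a rigid flat plate 90 mm (its x) x 60 mm (its y) x 12 mm thick with two glass slides flush in its top, about 90 g. It starts lying flat in the nest, askew (up to 0.2 rad) and about 12 to 28 mm away from both fences
- upper_carrier_center (a point): centre (half-way up) of the blue slide carrier, same shape and mass as the white one. It starts on the sloping rest, its x axis pointing up the slope, its z axis square to the slope, i.e. leaning 30 degrees (0.52 rad) from vertical, away from the robot (towards the rest's -x). Its 60 mm width overhangs the 40 mm wide rest by about 10 mm on each side
- nest: fixed slick dark plate (friction about 0.2) 150 (x) x 125 (y) mm, turned by up to 0.25 rad, floor 12 mm above the table, with two aluminium fences, 8 mm thick and 26 mm higher than the floor (two stacked carriers are 24 mm), along its +x and +y edges; its -x and -y sides are open. Origin at the centre of its underside
- nest_corner (a point): inner corner of the nest at floor level, where the two fence faces meet; axes of the nest. The far fence's face is the plane x = 0 (stops motion to +x), the side fence's face the plane y = 0 (stops motion to +y). The floor reaches 137 mm along -x and 112 mm along -y. A carrier that is home has its x axis along the nest's x and its centre at x = -45, y = -30 mm
- rest: fixed sloping rest, 40 mm wide, 120 mm long, turned so that its slope faces away from the robot (yaw 2.9 to 3.5 rad); origin at the centre of its underside. Its slope rises to its own +x (towards the robot) at 30 degrees; the slope's middle is 70 mm above the table. A low lip, 9 mm above the slope, holds the carrier's lower edge. The rest and the console may stand on either side of the nest
- console: fixed white console 110 (x) x 140 (y) x 45 mm high, turned by up to 0.25 rad; origin at the centre of its underside. The dust cover slides along its y axis
- cover (a joint): sliding yellow dust cover: 0 = fully closed over the button, 0.062 (m) = fully open; it slides towards the console's +y, friction about 1 N, and stays where it is left
- cover_tab (a point): centre of the black grip tab standing on the yellow cover: 30 mm (x) x 10 mm (y) x 20 mm high; it moves with the cover. The cover's top plate (76 x 52 x 3 mm) has its top face 10 mm below this point, 75 mm above the table
- start (a joint): travel of the red start button: 0 = up, 0.006 (m) = fully down; sprung, fully down at about 5 N
- start_top (a point): centre of the top of the red button, 26 mm across; under the middle of the closed cover
- oil_bottle: bystander, leave alone: small brown immersion-oil bottle, 30 mm across, 65 mm tall, near the front; origin at the centre of its underside
- objective_case: bystander, leave alone: grey round lens case, 44 mm across, 55 mm tall, near the front; origin at the centre of its underside
- slide_mailer: bystander, leave alone: white slide box 82 x 32 x 18 mm with a blue band, beyond the nest; origin at the centre of its underside
- lens_brush: bystander, leave alone: brush 150 mm long lying beyond the nest; origin at its underside near the middle
- note_pad: bystander, leave alone: orange note pad 76 x 76 x 14 mm on the right; origin at the centre of its underside
- spectacles: bystander, leave alone: wire spectacles, 120 mm wide, standing on the left; origin between the lenses at table height
There are look-alikes about, which are no part of the job. Leave any purple look-alike of the part that bears lower_carrier_center alone. What is shaped like the console but turquoise is not meant.

How it is judged:
By the outcome, as a careful person would: the job done as asked, in the order asked, and still so for the second after the job is handed in, with the robot touching nothing.
It also fails if it takes over 70 s, if anything falls off the work surface, if the arm or the gripper's body presses on something with over 40 N, if the wrist force passes 120 N, or if a joint passes its speed limit or range.

## Robot

A 6-joint arm with a two-finger parallel gripper is mounted at the origin on the work surface. World frame = base frame: x ahead of the robot, y to its left, z up, the work surface at z = 0. Lengths are in m, angles in rad, forces in N, time in s.
With the tool pointing down it reaches from about 0.3 to 0.85 m from the base axis. Payload 4.2 kg.
Tool frame: the origin (TCP) lies at the very end of the fingers, on their centre line; the grasp point (between the pads) lies 19 mm behind it; z points along the fingers, y is the line along which they close (so a half turn about z gives the same grasp; the last joint's range is limited). The gripper opens to 91 mm and grips with 3 to 60 N. Pads are 32 mm wide; open, the fingers measure 118 mm over their backs; the gripper's body (76 mm by 178 mm) begins 60 mm behind the grasp point.
Start: joints at [1.203, 0.32, 1.565, -0, 1.257, -0.02], TCP at [0.196, 0.541, 0.214] pointing down, gripper open.
Joint ranges: [-3.11, 3.11], [-0.84, 2.01], [0.21, 2.61], [-1.34, 4.49], [0.05, 2.63], [-2.56, 2.56]. Speed limits (rad/s): [2.57, 2.57, 3.14, 3.14, 3.14, 3.14].

## Interface

Orientations are given as [roll, pitch, yaw] about the fixed x, y, z axes, in that order (R = Rz(yaw) Ry(pitch) Rx(roll)).
In Python, from bench import env gives the robot as it stands. The module is installed in compiled form; this text tells all that it offers.
- The arm moves only by the tool send_rows, never from a script. Its argument "commands" is a list of rows, each an object with "grip": the opening, from -1 (shut) to 1 (fully open); "linear": the shift along the world's x, y, z in cm, a list of three; "roll": the turn about the world's z in degrees. A call has 1 to 8 rows; each row shifts and turns the commanded pose from where the row before left it; what a row does not reach is not made up. A row lasts 1/10 s, in which the tool goes at most 50 mm and 8.59 degrees, less where a joint would pass 70% of its speed; a pose out of reach is approached as far as the arm can. A call with a gripper value outside its range is refused whole. The fingers move at their own pace and stop on an object; "newtons" is the grip in N (left out, the last holds). Time passes only in rows, so rows that do not move let the fingers close. It gives the time, the measured TCP pose, the force, the opening and the grip force at its end, in the units of the state.
- env.state(): the state, without advancing time (a new reading comes with each control period).
- env.grab_frame(name): name is "scene" or "side" or "wrist"; returns a dict with "pixels" (480x640x3 uint8, blue, green, red), "fx", "fy", "cx", "cy" (pixels), "extrinsics" (4x4, takes a point from world to camera coordinates). Camera axes: x right, y up, looking along -z (the intrinsics and any distortion apply to the point x, -y, -z); pixel columns grow to the right and rows downward; lengths in m; the calibration is good to about 2 mm. A picture is of the moment at which its call begins. There is no depth.
- env.hand_in(): hands the job in; it is judged then, once.
The state is a dict: "t": time; "joint_positions": joint angles; "joint_vel": joint speeds; "joint_efforts": joint torques, N m; "tcp_pos": TCP position; "orientation": TCP orientation; "force": force on the tool from outside, world axes, zero at the start; "ft_torque": the same for the moment, N m; "grip_width": finger opening in m; "grip_force": force on a finger pad.
Only numpy, scipy, OpenCV 4.12 (cv2) and the standard library are available. Lean on these libraries where they do the work, as an engineer would, in place of code of your own. Each camera call takes 0.05 s, during which the arm holds its last target. There are 200 camera calls.

## Working session

There is one attempt and no reset: what is moved stays moved. The work goes in short steps, Python scripts to look and compute and a tool call to move; the robot and the scene stay as the last step left them, time stands still between calls to the robot, and variables do not carry over. Pictures are saved under pics/ and viewed, at most 10 in all, crops included, and the job is handed in when it is done.

Besides the shell and the picture viewer there is one more tool, called after "Request:" as name(argument=value, ...), one argument or row to a line, values as JSON. send_rows: Moves the arm, as the interface text tells. Its arguments: {"type":"object","properties":{"commands":{"type":"array","items":{"type":"object","properties":{"grip":{"type":"number"},"linear":{"type":"array","items":{"type":"number"}},"roll":{"type":"number"}}}},"newtons":{"type":"number"}},"required":["commands"]}

```bash
mkdir -p pics; cat > h.py <<'E'
import numpy as np, cv2
from bench import env
def grab(n,f=None):
    d=env.grab_frame(n)
    if f: cv2.imwrite('pics/'+f,d['pixels'])
    return d
def ray(d,u,v):
    E=np.array(d['extrinsics']); R,t=E[:3,:3],E[:3,3]
    c=-R.T@t; r=R.T@np.array([(u-d['cx'])/d['fx'],-(v-d['cy'])/d['fy'],-1.]); return c,r
def atz(d,u,v,z):
    c,r=ray(d,u,v); return c+r*(z-c[2])/r[2]
def proj(d,P):
    E=np.array(d['extrinsics']); p=(E[:3,:3]@np.atleast_2d(P).T).T+E[:3,3]
    return np.c_[d['cx']+d['fx']*p[:,0]/-p[:,2], d['cy']+d['fy']*p[:,1]/p[:,2]]
E
python3 - <<'E'
from h import *
print(env.state())
for n in ['scene','side','wrist']:
    d=grab(n,n+'0.png'); print(n,d.keys(),d['fx'],d['fy'],d['cx'],d['cy'],np.round(d['extrinsics'],4).tolist())
E
```

```text
{'t': 0.0, 'joint_positions': array([ 1.20299882e+00,  3.20308251e-01,  1.56568066e+00, -1.65807524e-05,
        1.25739258e+00, -1.99975958e-02]), 'joint_vel': array([ 1.79665506e-04,  9.31306644e-04, -2.72050402e-05,  1.53886210e-04,
       -1.17703189e-03, -1.46619451e-04]), 'joint_efforts': array([ 2.27352008e-03, -4.12478435e+01, -2.31972903e+01,  7.30397925e-02,
        4.57240990e-02, -1.51472696e-04]), 'tcp_pos': array([0.19579818, 0.54009792, 0.21311026]), 'orientation': array([-3.13980385e+00, -2.00093551e-05,  2.79379785e+00]), 'force': array([-0.30682082,  0.2314857 , -0.43364467]), 'ft_torque': array([-0.00378053, -0.04526055, -0.01228068]), 'grip_force': 0.0, 'grip_width': 0.09104203062701986}
scene dict_keys(['pixels', 'fx', 'fy', 'cx', 'cy', 'extrinsics']) 451.71104815838726 451.71104815838726 319.50013308720196 237.2860396083261 [[-0.4767, 0.879, 0.0003, 0.2292], [-0.4952, -0.2688, 0.8262, 0.1819], [0.7263, 0.3937, 0.5634, -1.5802], [0.0, 0.0, 0.0, 1.0]]
side dict_keys(['pixels', 'fx', 'fy', 'cx', 'cy', 'extrinsics']) 555.93585368155 555.93585368155 321.4147653332426 241.40231719855342 [[-0.9981, -0.0596, 0.0177, 0.5272], [0.0477, -0.5515, 0.8328, -0.1216], [-0.0399, 0.8321, 0.5533, -1.3188], [0.0, 0.0, 0.0, 1.0]]
wrist dict_keys(['pixels', 'fx', 'fy', 'cx', 'cy', 'extrinsics']) 393.2556749833753 393.2556749833753 314.9060742533332 235.837057381816 [[0.3405, 0.9403, -0.0014, -0.5732], [-0.914, 0.3306, -0.235, 0.0265], [-0.2205, 0.0812, 0.972, -0.3894], [0.0, 0.0, 0.0, 1.0]]
```

View pics/scene0.png

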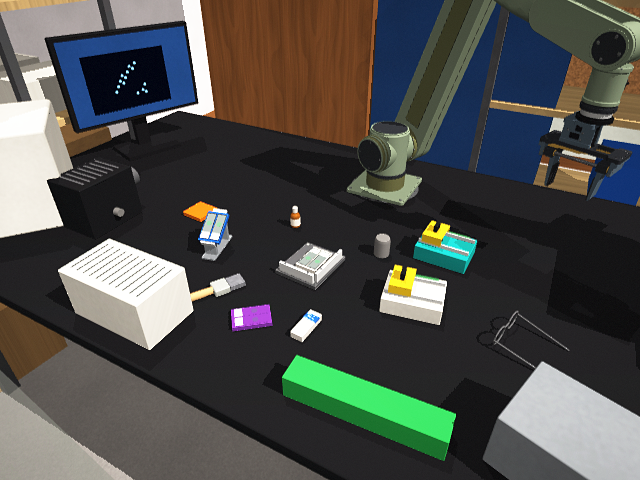

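View pics/side0.png

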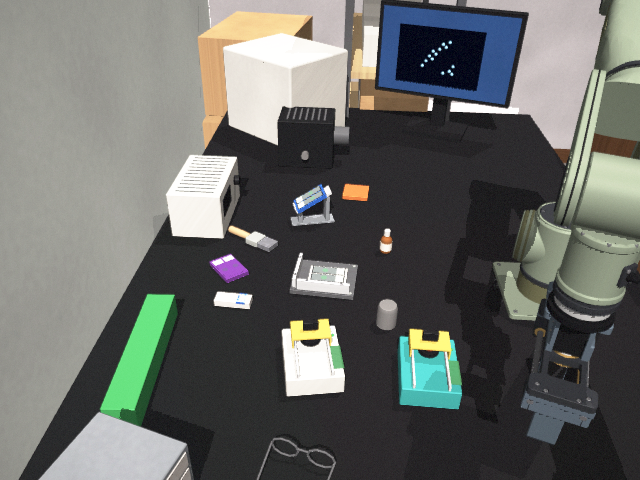

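The scene view shows:
- the white console at (413,297), with a turquoise look-alike at (445,247)
- the nest with the white carrier at (311,263), with a purple look-alike plate at (251,318)
- the rest with the blue carrier at (214,230)

The side view shows:
- the white console at (312,358)
- the nest at (325,277)
- the rest at (312,203)

The white and blue ones match the description. I'll confirm this in one enlarged mosaic.

```bash
python3 - <<'E'
import cv2,numpy as np
s=cv2.imread('pics/scene0.png');d=cv2.imread('pics/side0.png')
def c(im,u,v,w,h,W,H): return cv2.resize(im[v:v+h,u:u+w],(W,H),interpolation=cv2.INTER_CUBIC)
A=np.vstack([np.hstack([c(s,270,235,80,60,400,300),c(d,285,248,80,60,400,300)]),np.hstack([c(s,175,200,80,60,400,300),c(d,275,175,80,60,400,300)])])
B=np.hstack([c(s,370,255,80,75,400,375),c(d,275,315,80,85,400,425)[:375]])
cv2.imwrite('pics/A.png',A);cv2.imwrite('pics/B.png',B)
E
```

```text
(no output)
```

View pics/A.png

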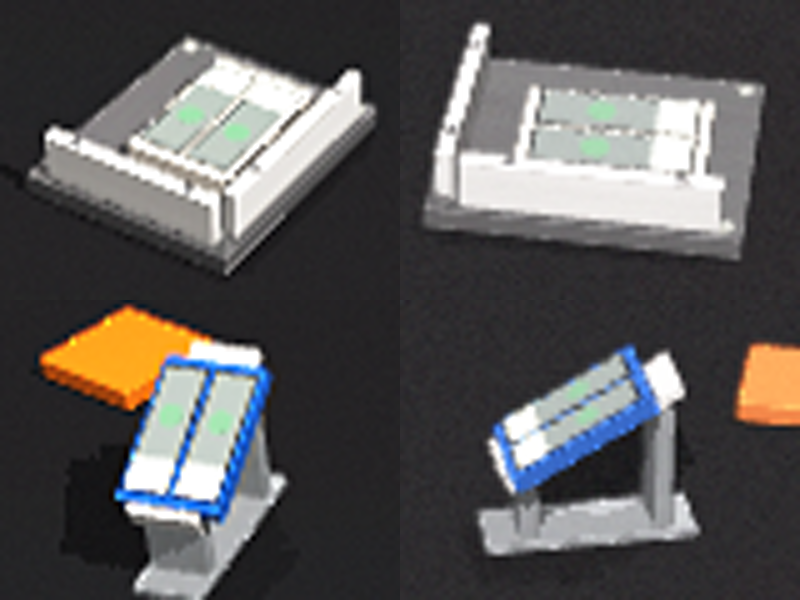

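View pics/B.png

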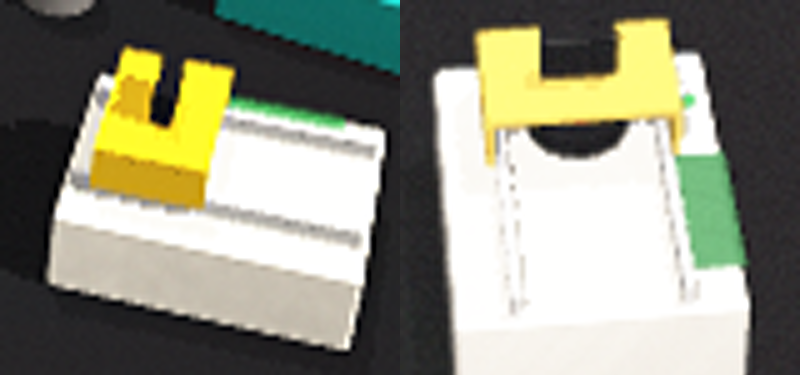

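The mosaics confirm the targets: the white carrier askew in the grey nest, the blue one on the rest with its low end to +x, and the white console with its yellow cover closed. Next I'll fit poses to these corners.

```bash
cat >> h.py <<'E'
from scipy.optimize import least_squares
def fit(obs,model,x0):
    # obs: list of (cam d, uv, localpoint); model(params)->(R,t)
    def r(p):
        R,t=model(p); return np.concatenate([proj(d,R@np.array(P)+t)[0]-uv for d,uv,P in obs])
    s=least_squares(r,x0,loss='soft_l1'); return s.x, np.round(s.fun.reshape(-1,2),1)
def Rz(a): c,s=np.cos(a),np.sin(a); return np.array([[c,-s,0],[s,c,0],[0,0,1.]])
def Ry(a): c,s=np.cos(a),np.sin(a); return np.array([[c,0,s],[0,1,0],[-s,0,c]])
flat=lambda z:(lambda p:(Rz(p[2]),np.array([p[0],p[1],z])))
E
python3 - <<'E'
from h import *
s=grab('scene');d=grab('side')
S=lambda u,v,a,b:(s,np.array([a+u/5,b+v/5]))
D=lambda u,v,a,b:(d,np.array([a+u/5,b+v/5]))
n=(270,235);m=(285,248)
X1,X0,Y1,Y0=.013,-.137,.013,-.112
o=[(*S(230,272,*n),(X1,Y1,-.012)),(*S(30,170,*n),(X1,Y0,0)),(*S(375,105,*n),(X0,Y1,0)),(*S(187,38,*n),(X0,Y0,0)),
(*D(25,230,*m),(X1,Y1,-.012)),(*D(340,258,*m),(X0,Y1,-.012)),(*D(365,85,*m),(X0,Y0,0))]
print('corner',*fit(o,flat(.012),[.6,0,0]))
o=[(*S(130,148,*n),(.045,-.03,.006)),(*S(210,62,*n),(-.045,-.03,.006)),(*S(310,98,*n),(-.045,.03,.006)),
(*D(130,85,*m),(.045,-.03,.006)),(*D(312,100,*m),(-.045,-.03,.006))]
print('white',*fit(o,flat(.018),[.6,0,0]))
n=(370,255);m=(275,315);x,y=.055,.07
o=[(*S(60,222,*n),(x,-y,.045)),(*S(360,285,*n),(x,y,.045)),(*S(385,130,*n),(-x,y,.045)),(*S(105,75,*n),(-x,-y,.045)),(*S(50,287,*n),(x,-y,0)),(*S(350,350,*n),(x,y,0)),
(*D(35,70,*m),(x,-y,.045)),(*D(297,55,*m),(-x,-y,.045)),(*D(55,328,*m),(x,y,.045)),(*D(348,310,*m),(-x,y,.045))]
print('console',*fit(o,flat(0),[.6,.2,0]))
n=(175,200);m=(275,175)
sl=lambda p:(Rz(p[3])@Ry(-np.pi/6),np.array(p[:3]))
x,y,z=.045,.03,.006
o=[(*S(165,57,*n),(x,-y*-1,z)),(*S(270,72,*n),(x,-y,z)),(*S(118,195,*n),(-x,y,z)),(*S(222,208,*n),(-x,-y,z)),
(*D(232,50,*m),(x,y,z)),(*D(95,130,*m),(-x,y,z)),(*D(115,188,*m),(-x,-y,z)),(*D(250,108,*m),(x,-y,z))]
print('blue',*fit(o,sl,[.6,-.2,.08,3.14]))
E
```

```text
corner [ 0.58620287  0.04244551 -0.06817066] [[-0.1  0.1]
 [-0.7  0. ]
 [ 0.9 -0.7]
 [-0.  -1.5]
 [-0.7  0.1]
 [ 0.4  0.7]
 [-0.3 -0.4]]
white [ 0.51484631  0.00208221 -0.03119904] [[-0.8 -1.4]
 [ 1.  -1.6]
 [ 0.2 -2.2]
 [-1.3  0.6]
 [-0.7  0.1]]
console [0.53194729 0.28278799 0.17451628] [[-1.1 -2.1]
 [ 1.4 -1.1]
 [ 1.1 -0.5]
 [-0.7 -1. ]
 [-0.6 -0.6]
 [ 0.3  0.5]
 [-1.1  0.2]
 [ 0.1 -0.3]
 [-0.9  0.8]
 [ 0.  -0. ]]
blue [ 0.57551257 -0.27439296  0.0677416   3.40427786] [[ 0.6 -0.5]
 [-0.2 -0.9]
 [-0.2  0.8]
 [-0.2  1.2]
 [ 0.   0.2]
 [-0.1  0.7]
 [-0.5 -0.2]
 [ 0.9 -1.1]]
```

Request:
send_rows(
  commands=[
    {"grip":1,"linear":[2.0,-3.4,0],"roll":-8.5},
    {"grip":1,"linear":[2.0,-3.4,0],"roll":-8.5},
    {"grip":1,"linear":[2.0,-3.4,0],"roll":-8.5},
    {"grip":1,"linear":[2.0,-3.4,0],"roll":-8.5},
    {"grip":1,"linear":[2.0,-3.4,0],"roll":-8.5},
    {"grip":1,"linear":[2.0,-3.4,0],"roll":-8.5},
    {"grip":1,"linear":[2.0,-3.4,0],"roll":-8.5},
    {"grip":1,"linear":[2.0,-3.4,0],"roll":-8.5},
  ],
)

```text
t: 1.05
tcp_pos: [0.3565, 0.2672, 0.2141]
orientation: [3.141, -0.0, 1.601]
force: [-0.2, 0.2, 0.1]
grip_width: 0.0912
grip_force: 0.0
```

Request:
send_rows(
  commands=[
    {"grip":1,"linear":[2.0,-3.4,0],"roll":-8.5},
    {"grip":1,"linear":[2.0,-3.4,0],"roll":-8.5},
    {"grip":1,"linear":[2.0,-3.4,0],"roll":-8.5},
    {"grip":1,"linear":[2.0,-3.4,0],"roll":-8.5},
    {"grip":1,"linear":[2.0,-3.4,0],"roll":-8.5},
    {"grip":1,"linear":[2.0,-3.4,0],"roll":-8.5},
    {"grip":1,"linear":[2.0,-3.4,0],"roll":-8.5},
    {"grip":1,"linear":[2.0,-3.4,0],"roll":-8.5},
  ],
)

```text
t: 1.85
tcp_pos: [0.5165, -0.005, 0.214]
orientation: [-3.142, -0.0, 0.414]
force: [0.8, 0.0, 0.3]
grip_width: 0.0914
grip_force: 0.0
```

```bash
python3 - <<'E'
from h import *
d=grab('wrist','w1.png'); s=env.state(); print(s['t'],s['tcp_pos'],s['orientation'])
c=np.array([.586,.0424,.012]); R=Rz(-.068)
for P in [(0,0,0),(-.137,0,0),(-.137,-.112,0),(0,-.112,0)]: print(proj(d,c+R@np.array(P)))
E
```

```text
1.9 [ 0.5199399 -0.0097392  0.2138607] [ 3.13574738e+00 -1.57712847e-03  4.06963706e-01]
[[297.13263757 120.92471628]]
[[233.78678714 249.45878063]]
[[334.16875184 298.85881018]]
[[403.07458914 178.29727657]]
```

View pics/w1.png

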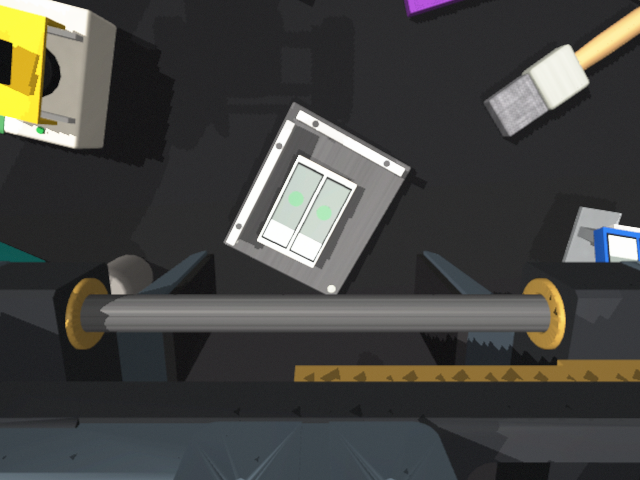

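The wrist view shows nest corners at (295,103), (410,170), (335,295) and (225,243). The white carrier's corners are at (301,155), (357,186), (313,267) and (258,238).

```bash
python3 - <<'E'
from h import *
d=grab('wrist'); s=env.state(); print(s['tcp_pos'])
im=d['pixels']; old=cv2.imread('pics/w1.png'); print(cv2.phaseCorrelate(np.float32(old[100:260,:,1]),np.float32(im[100:260,:,1])))
a=lambda u,v:np.array([u,v],float)
X1,X0,Y1,Y0=.013,-.137,.013,-.112
print(fit([(d,a(295,103),(X1,Y1,0)),(d,a(410,170),(X1,Y0,0)),(d,a(335,295),(X0,Y0,0)),(d,a(225,243),(X0,Y1,0))],flat(.012),[.58,.04,-.07]))
x,y=.045,.03
print(fit([(d,a(301,155),(x,y,.006)),(d,a(357,186),(x,-y,.006)),(d,a(313,267),(-x,-y,.006)),(d,a(258,238),(-x,y,.006))],flat(.018),[.52,0,-.07]))
E
```

```text
[ 0.51808333 -0.00696037  0.21366067]
((-8.01442743043333, 1.5143494424852264), 0.6944824325479567)
(array([ 0.59060126,  0.03244042, -0.09100325]), array([[ 0. , -0.9],
       [ 2.9, -0.8],
       [-0.2,  5.7],
       [-1.7,  0.8]]))
(array([ 0.51800927, -0.00473311, -0.0845411 ]), array([[ 0.1, -1.3],
       [ 2.1, -0.7],
       [-0.2,  1.1],
       [-1.3,  1.5]]))
```

Request:
send_rows(
  commands=[
    {"grip":1,"linear":[0.7,-3.4,0],"roll":-4},
    {"grip":1,"linear":[0.7,-3.4,0],"roll":-4},
    {"grip":1,"linear":[0.7,-3.4,0],"roll":0},
    {"grip":1,"linear":[0.7,-3.4,0],"roll":0},
    {"grip":1,"linear":[0.7,-3.4,0],"roll":0},
    {"grip":1,"linear":[0.7,-3.4,0],"roll":0},
    {"grip":1,"linear":[0.0,0,0],"roll":0},
  ],
)

```text
t: 2.65
tcp_pos: [0.5584, -0.2103, 0.2134]
orientation: [3.14, 0.0, 0.278]
force: [-0.2, 0.5, 0.5]
grip_width: 0.0912
grip_force: 0.0
```

```bash
python3 - <<'E'
from h import *
d=grab('wrist','w2.png'); s=env.state(); print(s['t'],s['tcp_pos'],s['orientation'])
R=Rz(3.404)@Ry(-np.pi/6); c=np.array([.5755,-.2744,.0677])
for P in [(.045,.03,.006),(.045,-.03,.006),(-.045,-.03,.006),(-.045,.03,.006)]: print(proj(d,c+R@np.array(P)))
E
```

```text
2.7 [ 0.55786001 -0.20815185  0.2134442 ] [-3.14076876e+00  6.06672953e-04  2.79248682e-01]
[[437.2170703 276.9462608]]
[[359.86128959 275.78790454]]
[[357.79803162 169.90187764]]
[[429.15868837 171.07824577]]
```

View pics/w2.png

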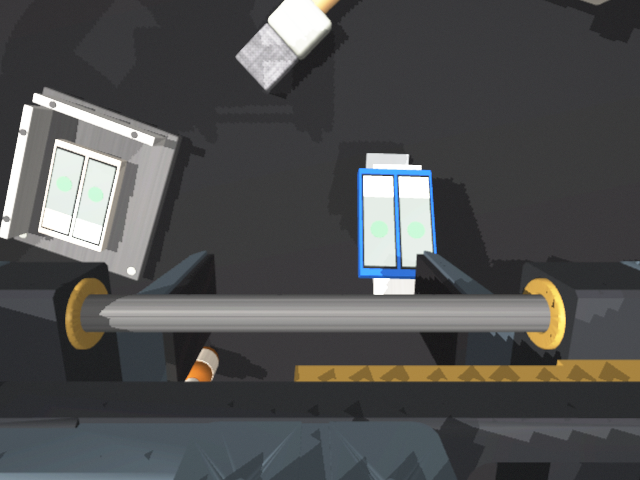

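The wrist view shows the blue carrier's top corners at (358,169), (432,171) and (359,277), within about 2 px of the prediction, so I'll descend and grasp.

Request:
send_rows(
  commands=[
    {"grip":1,"linear":[0.6,-2.2,-1],"roll":-0.9},
    {"grip":1,"linear":[0.6,-2.2,-2]},
    {"grip":1,"linear":[0.6,-2.3,-2]},
    {"grip":1,"linear":[0,0,-2.5]},
    {"grip":1,"linear":[0,0,-2.5]},
    {"grip":1,"linear":[0,0,-2.5]},
    {"grip":1,"linear":[0,0,-2.0]},
    {"grip":1,"linear":[0,0,-2.0]},
  ],
)

```text
invalid input at $.commands[1]: expected keys grip, linear, roll
```

Request:
send_rows(
  commands=[
    {"grip":1},
    {"grip":0.3},
    {"grip":0.0},
    {"grip":0.0},
    {"grip":0.0},
    {"grip":0.0},
  ],
  newtons=20,
)

```text
invalid input at $.commands[0]: expected keys grip, linear, roll
```

```bash
python3 - <<'E'
from h import *
d=cv2.imread('pics/w2.png')
# settled w2: recompute nest with a fake frame at that pose: extrinsics relative to tcp from present frame
f=env.grab_frame('wrist'); s=env.state()
E=np.array(f['extrinsics'])
def T(p,o):
    from scipy.spatial.transform import Rotation as Ro
    M=np.eye(4); M[:3,:3]=Ro.from_euler('xyz',o).as_matrix(); M[:3,3]=p; return M
C=E@T(s['tcp_pos'],s['orientation']) # cam from tcp
np.save('C.npy',C)
g=dict(f); g['extrinsics']=C@np.linalg.inv(T([.55786,-.20815,.21344],[-3.14077,.0006,.27925]))
a=lambda u,v:np.array([u,v],float)
X1,X0,Y1,Y0=.013,-.137,.013,-.112
print(fit([(g,a(40,89),(X1,Y1,0)),(g,a(181,137),(X1,Y0,0)),(g,a(140,280),(X0,Y0,0)),(g,a(2,237),(X0,Y1,0))],flat(.012),[.58,.04,-.07]))
x,y=.045,.03
print(fit([(g,a(57,139),(x,y,.006)),(g,a(126,156),(x,-y,.006)),(g,a(103,251),(-x,-y,.006)),(g,a(39,231),(-x,y,.006))],flat(.018),[.52,0,-.07]))
k=dict(f); k['extrinsics']=C@np.linalg.inv(T([ 0.5199399,-0.0097392,0.2138607],[3.13575,-.00158,.40696]))
print(fit([(k,a(295,103),(X1,Y1,0)),(k,a(410,170),(X1,Y0,0)),(k,a(335,295),(X0,Y0,0)),(k,a(225,243),(X0,Y1,0))],flat(.012),[.58,.04,-.07]))
print(fit([(k,a(301,155),(x,y,.006)),(k,a(357,186),(x,-y,.006)),(k,a(313,267),(-x,-y,.006)),(k,a(258,238),(-x,y,.006))],flat(.018),[.52,0,-.07]))
print(s)
E
```

```text
(array([ 0.58612043,  0.04282969, -0.08251072]), array([[ 2. , -3.6],
       [-3.7, -0.5],
       [-4.2,  1.2],
       [ 8.9,  1.3]]))
(array([ 0.51421115,  0.00093662, -0.05141333]), array([[ 0.2, -1.6],
       [-2.4,  3.7],
       [ 0.1, -0.1],
       [ 1. , -0.1]]))
(array([ 0.59123659,  0.03103668, -0.09215019]), array([[ 0. , -0.9],
       [ 2.9, -0.8],
       [-0.2,  5.7],
       [-1.8,  0.9]]))
(array([ 0.51860515, -0.00604862, -0.0856593 ]), array([[ 0.1, -1.3],
       [ 2.1, -0.7],
       [-0.2,  1.1],
       [-1.3,  1.5]]))
{'t': 2.75, 'joint_positions': array([-3.75123168e-01,  3.51865934e-01,  1.51723670e+00,  7.31873800e-04,
        1.27388918e+00,  9.15096167e-01]), 'joint_vel': array([ 0.0244629 , -0.01524513,  0.0159929 ,  0.00461617,  0.0015305 ,
        0.00222526]), 'joint_efforts': array([-1.02933034e+00, -4.26855254e+01, -2.38019603e+01, -2.15955876e-02,
       -1.05916278e-01, -1.19200695e-02]), 'tcp_pos': array([ 0.55761896, -0.20696105,  0.21353548]), 'orientation': array([-3.14018504e+00,  6.82535070e-04,  2.80362863e-01]), 'force': array([ 0.20081879,  0.36987007, -0.87648045]), 'ft_torque': array([-0.07588611,  0.13286423, -0.04076746]), 'grip_force': 0.0, 'grip_width': 0.09136804457088887}
```

Request:
send_rows(
  commands=[
    {"grip":1,"linear":[0.6,-2.2,-1],"roll":-0.9},
    {"grip":1,"linear":[0.6,-2.2,-2],"roll":0},
    {"grip":1,"linear":[0.6,-2.3,-2],"roll":0},
    {"grip":1,"linear":[0,0,-2.5],"roll":0},
    {"grip":1,"linear":[0,0,-2.5],"roll":0},
    {"grip":1,"linear":[0,0,-2.5],"roll":0},
    {"grip":1,"linear":[0,0,-2.0],"roll":0},
    {"grip":1,"linear":[0,0,-2.0],"roll":0},
  ],
)

```text
t: 3.55
tcp_pos: [0.5758, -0.2722, 0.0483]
orientation: [-3.141, 0.0, 0.267]
force: [-0.2, -1.0, -0.0]
grip_width: 0.0916
grip_force: 0.0
```

Request:
send_rows(
  commands=[
    {"grip":1,"linear":[0,0,0],"roll":0},
    {"grip":0.4,"linear":[0,0,0],"roll":0},
    {"grip":0.2,"linear":[0,0,0],"roll":0},
    {"grip":0.2,"linear":[0,0,0],"roll":0},
    {"grip":0.2,"linear":[0,0,0],"roll":0},
    {"grip":0.2,"linear":[0,0,0],"roll":0},
  ],
  newtons=20,
)

```text
t: 4.15
tcp_pos: [0.5763, -0.2744, 0.0499]
orientation: [3.141, -0.001, 0.265]
force: [0.1, 0.9, 2.7]
grip_width: 0.0599
grip_force: 20.0
```

Request:
send_rows(
  commands=[
    {"grip":0.6,"linear":[0,0,0],"roll":0},
    {"grip":0.6,"linear":[0,0,0],"roll":0},
    {"grip":0.6,"linear":[0,0,0.6],"roll":0},
    {"grip":0.6,"linear":[0,0,0.7],"roll":0},
    {"grip":0.2,"linear":[0,0,0],"roll":0},
    {"grip":0.2,"linear":[0,0,0],"roll":0},
    {"grip":0.2,"linear":[0,0,0],"roll":0},
    {"grip":0.2,"linear":[0,0,0],"roll":0},
  ],
  newtons=25,
)

```text
t: 4.95
tcp_pos: [0.5762, -0.2745, 0.0625]
orientation: [3.141, -0.001, 0.265]
force: [-0.1, 0.8, 4.1]
grip_width: 0.06
grip_force: 25.0
```

Request:
send_rows(
  commands=[
    {"grip":0.2,"linear":[0,0,0.5],"roll":0},
    {"grip":0.2,"linear":[0,0,1],"roll":0},
    {"grip":0.2,"linear":[0,0,2],"roll":0},
    {"grip":0.2,"linear":[0,0,2],"roll":0},
    {"grip":0.2,"linear":[0,0,2],"roll":0},
    {"grip":0.2,"linear":[0,0,2],"roll":0},
    {"grip":0.2,"linear":[0,0,2],"roll":0},
    {"grip":0.2,"linear":[0,0,0.5],"roll":0},
  ],
)

```text
t: 5.75
tcp_pos: [0.5771, -0.2749, 0.1849]
orientation: [3.138, -0.004, 0.265]
force: [0.3, -0.4, -0.7]
grip_width: 0.0596
grip_force: 25.0
```

Request:
send_rows(
  commands=[
    {"grip":0.2,"linear":[-0.3,1.4,0],"roll":4},
    {"grip":0.2,"linear":[-0.3,1.4,0],"roll":8.5},
    {"grip":0.2,"linear":[-0.3,1.4,0],"roll":8.5},
    {"grip":0.2,"linear":[-0.3,1.4,0],"roll":8.5},
    {"grip":0.2,"linear":[-0.3,1.4,0],"roll":8.5},
    {"grip":0.2,"linear":[-0.3,1.4,0],"roll":8.5},
    {"grip":0.2,"linear":[-0.3,1.4,0],"roll":8.5},
    {"grip":0.2,"linear":[-0.3,1.4,0],"roll":8.5},
  ],
)

```text
t: 6.55
tcp_pos: [0.5513, -0.1617, 0.1812]
orientation: [-3.14, -0.0, 1.379]
force: [-0.0, -0.3, -1.0]
grip_width: 0.0597
grip_force: 25.0
```

Request:
send_rows(
  commands=[
    {"grip":0.2,"linear":[-0.3,1.4,0],"roll":8.5},
    {"grip":0.2,"linear":[-0.3,1.4,0],"roll":8.5},
    {"grip":0.2,"linear":[-0.3,1.4,0],"roll":8.5},
    {"grip":0.2,"linear":[-0.3,1.4,0],"roll":8.5},
    {"grip":0.2,"linear":[-0.3,1.4,0],"roll":8.5},
    {"grip":0.2,"linear":[-0.3,1.4,0],"roll":8.5},
    {"grip":0.2,"linear":[-0.3,1.4,0],"roll":8.5},
    {"grip":0.2,"linear":[-0.3,1.4,0],"roll":8.5},
  ],
)

```text
t: 7.35
tcp_pos: [0.5273, -0.0498, 0.1813]
orientation: [-3.141, -0.001, 2.566]
force: [0.6, -0.2, -1.3]
grip_width: 0.0598
grip_force: 25.0
```

Request:
send_rows(
  commands=[
    {"grip":0.2,"linear":[-0.3,1.4,0],"roll":8.5},
    {"grip":0.2,"linear":[-0.3,1.4,0],"roll":8.5},
    {"grip":0.2,"linear":[-0.3,1.6,-1],"roll":5},
    {"grip":0.2,"linear":[0,0,-2],"roll":0},
    {"grip":0.2,"linear":[0,0,-3],"roll":0},
    {"grip":0.2,"linear":[0,0,-2.0],"roll":0},
    {"grip":0.2,"linear":[0,0,0],"roll":0},
    {"grip":0.2,"linear":[0,0,0],"roll":0},
  ],
)

```text
t: 8.15
tcp_pos: [0.5189, -0.0064, 0.102]
orientation: [-3.142, -0.001, 2.944]
force: [0.4, 0.6, -0.4]
grip_width: 0.0593
grip_force: 25.0
```

```bash
python3 - <<'E'
from h import *
env.grab_frame('side')
a=grab('scene')['pixels'];b=grab('side')['pixels'];w=grab('wrist')['pixels']
s=env.state(); print(s['t'],s['tcp_pos'],s['orientation'],s['force'])
c=lambda im,u,v,W,H:cv2.resize(im[v:v+H,u:u+W],(400,300),interpolation=cv2.INTER_CUBIC)
cv2.imwrite('pics/p3.png',np.vstack([np.hstack([c(a,240,200,120,90),c(b,265,215,120,90)]),np.hstack([cv2.resize(w,(400,300)),cv2.resize(b,(400,300))])]))
E
```

```text
8.35 [ 0.51982833 -0.00649334  0.10318375] [3.14111375e+00 2.43323930e-03 2.94382550e+00] [ 0.42729477  0.26516829 -0.82471987]
```

View pics/p3.png

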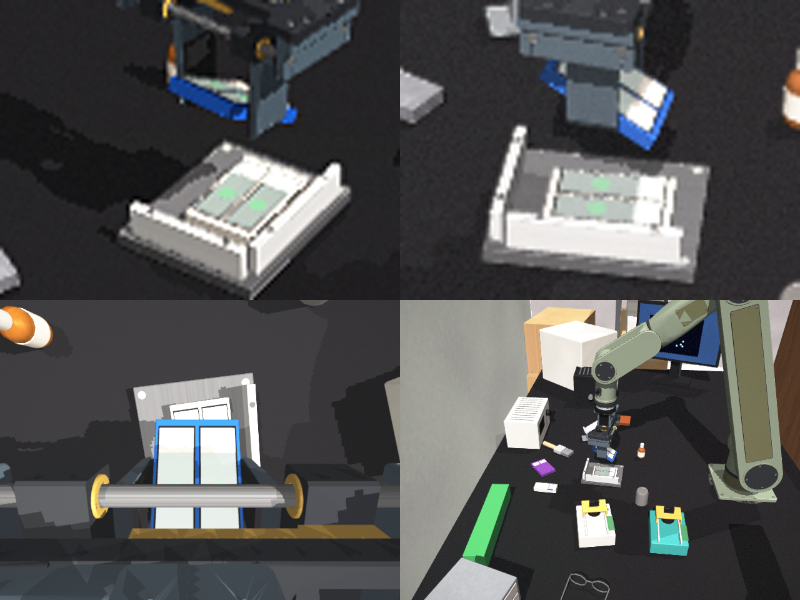

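The blue carrier is held, still tilted with its low end to −x, above the white carrier. I'll finish the yaw and descend to contact.

Request:
send_rows(
  commands=[
    {"grip":0.2,"linear":[0,0,-1],"roll":4.2},
    {"grip":0.2,"linear":[0,0,-1.5],"roll":4.2},
    {"grip":0.2,"linear":[0,0,-1.5],"roll":0},
    {"grip":0.2,"linear":[0,0,-0.7],"roll":0},
    {"grip":0.2,"linear":[0,0,0],"roll":0},
    {"grip":0.2,"linear":[0,0,0],"roll":0},
  ],
)

```text
t: 8.95
tcp_pos: [0.5196, -0.0064, 0.0557]
orientation: [3.141, 0.001, 3.09]
force: [-0.3, -0.3, -1.2]
grip_width: 0.0597
grip_force: 25.0
```

Request:
send_rows(
  commands=[
    {"grip":0.2,"linear":[0,0,-0.3],"roll":0},
    {"grip":0.2,"linear":[0,0,-0.3],"roll":0},
    {"grip":0.2,"linear":[0,0,0],"roll":0},
  ],
  newtons=8,
)

```text
t: 9.25
tcp_pos: [0.5188, -0.0064, 0.0488]
orientation: [3.142, -0.0, 3.09]
force: [-0.6, -1.2, -1.7]
grip_width: 0.0603
grip_force: 8.0
```

Request:
send_rows(
  commands=[
    {"grip":0.2,"linear":[0,0,-0.2],"roll":0},
    {"grip":0.2,"linear":[0,0,-0.2],"roll":0},
    {"grip":0.2,"linear":[0,0,0],"roll":0},
  ],
)

```text
t: 9.55
tcp_pos: [0.5188, -0.0064, 0.0447]
orientation: [3.142, -0.001, 3.09]
force: [-0.5, 0.4, -1.3]
grip_width: 0.0601
grip_force: 8.0
```

Request:
send_rows(
  commands=[
    {"grip":0.2,"linear":[0,0,-0.2],"roll":0},
    {"grip":0.2,"linear":[0,0,-0.2],"roll":0},
    {"grip":0.2,"linear":[0,0,0],"roll":0},
  ],
  newtons=6,
)

```text
t: 9.85
tcp_pos: [0.5192, -0.0064, 0.0409]
orientation: [3.142, 0.0, 3.091]
force: [0.1, -0.6, -0.2]
grip_width: 0.0601
grip_force: 6.0
```

Request:
send_rows(
  commands=[
    {"grip":0.2,"linear":[0,0,-0.2],"roll":0},
    {"grip":0.2,"linear":[0,0,-0.2],"roll":0},
    {"grip":0.2,"linear":[0,0,0],"roll":0},
  ],
)

```text
t: 10.15
tcp_pos: [0.5192, -0.0064, 0.0369]
orientation: [3.142, 0.0, 3.091]
force: [0.5, 0.6, 0.1]
grip_width: 0.0598
grip_force: 6.0
```

```bash
python3 - <<'E'
from h import *
a=grab('scene')['pixels'];b=grab('side')['pixels']
s=env.state(); print(s['t'],s['tcp_pos'],s['force'],s['ft_torque'])
c=lambda im,u,v,W,H:cv2.resize(im[v:v+H,u:u+W],(400,300),interpolation=cv2.INTER_CUBIC)
cv2.imwrite('pics/p4.png',np.hstack([c(a,260,205,100,75),c(b,275,230,100,75)]))
E
```

```text
10.25 [ 0.51892915 -0.00640443  0.036912  ] [ 0.57560233 -0.05198474  0.58573769] [ 0.05531169 -0.07121761  0.00216608]
```

View pics/p4.png

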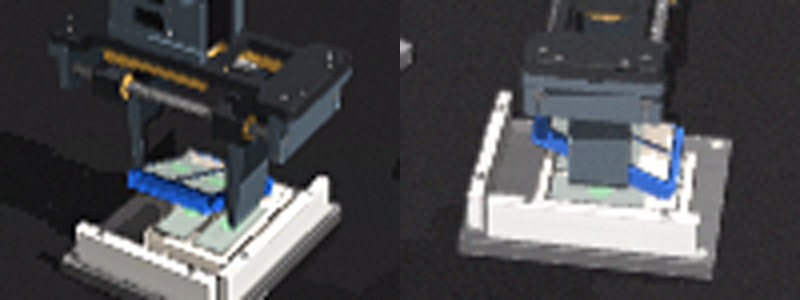

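The blue carrier's low edge rests on the white one and it is rotating flat in the light grip, so I'll continue down.

Request:
send_rows(
  commands=[
    {"grip":0.2,"linear":[0,0,-0.2],"roll":0},
    {"grip":0.2,"linear":[0,0,-0.2],"roll":0},
    {"grip":0.2,"linear":[0,0,-0.2],"roll":0},
    {"grip":0.2,"linear":[0,0,0],"roll":0},
  ],
)

```text
t: 10.65
tcp_pos: [0.5186, -0.0064, 0.0305]
orientation: [3.142, -0.001, 3.09]
force: [1.0, -0.7, -0.1]
grip_width: 0.0599
grip_force: 6.0
```

Request:
send_rows(
  commands=[
    {"grip":0.2,"linear":[0,0,-0.2],"roll":0},
    {"grip":0.2,"linear":[0,0,-0.1],"roll":0},
    {"grip":0.2,"linear":[0,0,0],"roll":0},
  ],
)

```text
t: 10.95
tcp_pos: [0.5187, -0.0064, 0.0277]
orientation: [3.141, -0.001, 3.09]
force: [0.0, -0.1, -0.3]
grip_width: 0.0602
grip_force: 6.0
```

Request:
send_rows(
  commands=[
    {"grip":0.2,"linear":[0,0,-0.1],"roll":0},
    {"grip":0.2,"linear":[0,0,-0.05],"roll":0},
    {"grip":0.2,"linear":[0,0,0],"roll":0},
  ],
)

```text
t: 11.25
tcp_pos: [0.519, -0.0064, 0.0264]
orientation: [3.142, -0.0, 3.091]
force: [1.2, -0.8, 0.5]
grip_width: 0.0597
grip_force: 6.0
```

```bash
python3 - <<'E'
from h import *
a=grab('scene')['pixels'];b=grab('side')['pixels'];w=grab('wrist')['pixels']
s=env.state(); print(s['t'],s['tcp_pos'],s['force'],s['ft_torque'])
c=lambda im,u,v,W,H:cv2.resize(im[v:v+H,u:u+W],(400,300),interpolation=cv2.INTER_CUBIC)
cv2.imwrite('pics/p5.png',np.vstack([np.hstack([c(a,260,205,100,75),c(b,275,230,100,75)]),np.hstack([c(w,160,90,320,240),c(w,240,150,160,120)])]))
E
```

```text
11.4 [ 0.51887365 -0.00639656  0.0264263 ] [0.96540152 0.10223143 1.44335912] [ 0.04350061 -0.0519155  -0.00958025]
```

View pics/p5.png

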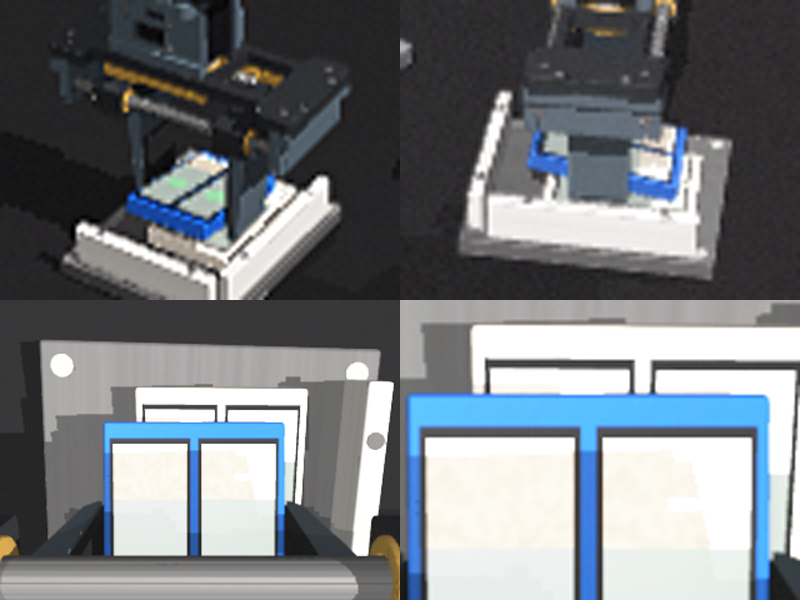

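```bash
python3 - <<'E'
from h import *
d=grab('side');w=grab('wrist');s=env.state();print(s['tcp_pos'])
def out(t):
    R=Rz(-.05)@Ry(-t)   # +x end raised
    z=.024+.045*np.sin(t)+.006*np.cos(t); c=np.array([s['tcp_pos'][0],s['tcp_pos'][1],z])
    P=[(.045,.03,-.006),(-.045,.03,-.006),(-.045,.03,.006),(.045,.03,.006)]
    Q=[(-.045,.03,.006),(-.045,-.03,.006)]
    print(np.degrees(t),round(z,4),proj(d,[c+R@np.array(p) for p in P]).round(1).tolist(),proj(w,[c+R@np.array(p) for p in Q]).round(1).tolist())
for t in [0,.04,.08,.12,.16,.2]: out(t)
p=d['pixels']; hsv=cv2.cvtColor(p,cv2.COLOR_BGR2HSV); m=((hsv[...,0]>100)&(hsv[...,0]<125)&(hsv[...,1]>150)&(hsv[...,2]>90))
ys,xs=np.nonzero(m[230:305,290:375])
for x in range(0,85,3):
    q=ys[xs==x]
    if len(q): print(x+290,q.min()+230,q.max()+230)
E
```

```text
[ 0.51888546 -0.00639828  0.02644667]
0.0 0.03 [[305.4, 278.1], [343.4, 281.2], [343.6, 277.1], [305.4, 274.0]] [[390.2, 193.9], [244.2, 194.0]]
2.291831180523293 0.0318 [[305.3, 276.8], [343.3, 281.1], [343.7, 277.1], [305.5, 272.8]] [[390.2, 193.4], [244.2, 193.5]]
4.583662361046586 0.0336 [[305.2, 275.6], [343.2, 281.1], [343.8, 277.1], [305.6, 271.6]] [[390.2, 193.1], [244.2, 193.2]]
6.875493541569878 0.0353 [[305.2, 274.4], [343.0, 281.1], [343.8, 277.1], [305.8, 270.4]] [[390.2, 192.9], [244.2, 193.0]]
9.167324722093172 0.0371 [[305.2, 273.2], [342.8, 281.1], [343.8, 277.1], [306.0, 269.2]] [[390.1, 192.9], [244.3, 193.0]]
11.459155902616466 0.0388 [[305.2, 272.0], [342.5, 281.1], [343.8, 277.2], [306.3, 268.0]] [[390.1, 193.1], [244.3, 193.2]]
308 264 271
311 268 272
314 269 273
332 273 277
335 274 277
338 275 278
341 276 278
344 262 273
```

The fit says the carrier is still about 9.5° tilted because it sits 11 mm above the fingertips, too high for the fingers to clear the white carrier. I'll rest its high end on the far fence top (14 mm above the white carrier, so the same tilt), regrip it about 6 mm nearer the tips, then finish the set-down.

Request:
send_rows(
  commands=[
    {"grip":0.2,"linear":[0,0,0.3],"roll":0},
    {"grip":0.2,"linear":[0,0,0.4],"roll":0},
    {"grip":0.2,"linear":[0.7,-0.05,0],"roll":0},
    {"grip":0.2,"linear":[0.7,-0.05,0],"roll":0},
    {"grip":0.2,"linear":[0.7,-0.05,0],"roll":0},
    {"grip":0.2,"linear":[0.7,-0.05,0],"roll":0},
    {"grip":0.2,"linear":[0,0,-0.2],"roll":0},
    {"grip":0.2,"linear":[0,0,0],"roll":0},
  ],
  newtons=10,
)

```text
t: 12.3
tcp_pos: [0.5467, -0.0084, 0.0309]
orientation: [3.142, -0.001, 3.09]
force: [0.4, 0.1, -0.6]
grip_width: 0.0601
grip_force: 10.0
```

Request:
send_rows(
  commands=[
    {"grip":0.2,"linear":[0,0,-0.2],"roll":0},
    {"grip":0.2,"linear":[0,0,-0.2],"roll":0},
    {"grip":0.2,"linear":[0,0,0],"roll":0},
    {"grip":0.2,"linear":[0,0,0],"roll":0},
  ],
  newtons=5,
)

```text
t: 12.7
tcp_pos: [0.5468, -0.0084, 0.0274]
orientation: [3.142, -0.0, 3.091]
force: [0.4, 0.1, -0.6]
grip_width: 0.0598
grip_force: 5.0
```

```bash
python3 - <<'E'
from h import *
a=grab('scene')['pixels'];b=grab('side')['pixels']
s=env.state(); print(s['t'],s['tcp_pos'],s['force'])
c=lambda im,u,v,W,H:cv2.resize(im[v:v+H,u:u+W],(400,300),interpolation=cv2.INTER_CUBIC)
cv2.imwrite('pics/p6.png',np.hstack([c(a,260,205,100,75),c(b,275,230,100,75)]))
E
```

```text
12.8 [ 0.54699123 -0.00840579  0.02755827] [-0.60903033  0.07366734 -0.78191346]
```

View pics/p6.png

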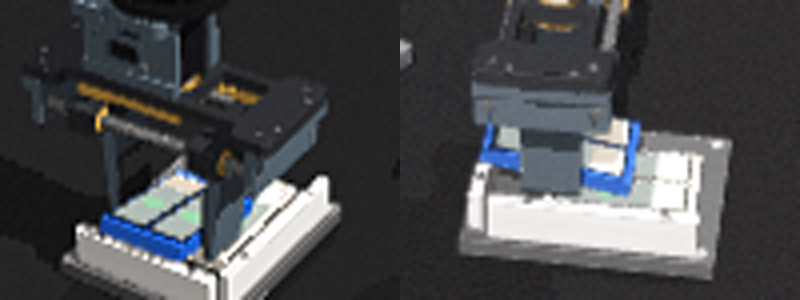

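The blue carrier's high end sits over the far fence and its low end over the white carrier. My picture budget is used up, so I'll rely on forces and numeric image measurements from here.

Request:
send_rows(
  commands=[
    {"grip":0.2,"linear":[0,0,-0.1],"roll":0},
    {"grip":0.2,"linear":[0,0,0],"roll":0},
    {"grip":0.2,"linear":[0,0,0],"roll":0},
  ],
)

```text
t: 13.1
tcp_pos: [0.5471, -0.0084, 0.0265]
orientation: [3.141, 0.0, 3.091]
force: [-0.0, -0.0, -2.0]
grip_width: 0.0598
grip_force: 5.0
```

Request:
send_rows(
  commands=[
    {"grip":0.2,"linear":[0,0,-0.1],"roll":0},
    {"grip":0.2,"linear":[0,0,0],"roll":0},
    {"grip":0.2,"linear":[0,0,0],"roll":0},
  ],
)

```text
t: 13.4
tcp_pos: [0.5472, -0.0084, 0.0256]
orientation: [3.141, 0.001, 3.09]
force: [0.2, 0.7, 0.4]
grip_width: 0.0598
grip_force: 5.0
```

Request:
send_rows(
  commands=[
    {"grip":0.2,"linear":[0,0,-0.1],"roll":0},
    {"grip":0.2,"linear":[0,0,0],"roll":0},
    {"grip":0.2,"linear":[0,0,0],"roll":0},
  ],
)

```text
t: 13.7
tcp_pos: [0.5474, -0.0084, 0.025]
orientation: [3.141, 0.001, 3.091]
force: [0.0, -0.7, 4.7]
grip_width: 0.0599
grip_force: 5.0
```

Request:
send_rows(
  commands=[
    {"grip":0.4,"linear":[0,0,0],"roll":0},
    {"grip":0.4,"linear":[0,0,0],"roll":0},
    {"grip":0.4,"linear":[0,0,0.4],"roll":0},
    {"grip":0.4,"linear":[0,0,0.4],"roll":0},
    {"grip":0.2,"linear":[0,0,0],"roll":0},
    {"grip":0.2,"linear":[0,0,0],"roll":0},
    {"grip":0.2,"linear":[0,0,0],"roll":0},
  ],
  newtons=10,
)

```text
t: 14.4
tcp_pos: [0.5474, -0.0084, 0.033]
orientation: [3.141, 0.001, 3.09]
force: [-1.3, 0.6, 5.0]
grip_width: 0.0602
grip_force: 10.0
```

```bash
cat >> h.py <<'E'
def edge(d,y0,y1,x0,x1,step=3):
    hsv=cv2.cvtColor(d['pixels'],cv2.COLOR_BGR2HSV); m=((hsv[...,0]>100)&(hsv[...,0]<125)&(hsv[...,1]>150)&(hsv[...,2]>90))
    return [(x,int(q.min()),int(q.max())) for x in range(x0,x1,step) for q in [y0+np.nonzero(m[y0:y1,x])[0]] if len(q)]
E
python3 - <<'E'
from h import *
d=grab('side'); s=env.state(); print(s['t'],s['tcp_pos'],s['force'],s['grip_width'])
print(edge(d,230,305,285,375))
P=[(.045,.03,-.006),(-.045,.03,-.006),(-.045,.03,.006),(.045,.03,.006)]
for t in [0,.1,.17,.2]:
    R=Rz(-.05)@Ry(-t); c=np.array([s['tcp_pos'][0],s['tcp_pos'][1],.024+.045*np.sin(t)+.006*np.cos(t)])
    print(t,proj(d,[c+R@np.array(p) for p in P]).round(1).tolist())
E
```

```text
14.45 [ 0.54739075 -0.00838403  0.03301695] [ 0.17409619 -0.05839728  6.12059411] 0.05967595960590554
[(297, 260, 271), (300, 268, 272), (303, 269, 272), (321, 273, 276), (324, 274, 277), (327, 274, 277), (330, 274, 278), (333, 261, 268)]
0 [[293.4, 276.9], [331.3, 280.0], [331.5, 275.9], [293.3, 272.9]]
0.1 [[293.2, 273.9], [331.0, 280.0], [331.6, 276.0], [293.7, 269.8]]
0.17 [[293.2, 271.8], [330.6, 280.0], [331.6, 276.0], [294.0, 267.8]]
0.2 [[293.2, 270.8], [330.4, 280.0], [331.6, 276.0], [294.2, 266.9]]
```

Request:
send_rows(
  commands=[
    {"grip":0.2,"linear":[0,0,0.3],"roll":0},
    {"grip":0.2,"linear":[0,0,0.5],"roll":0},
    {"grip":0.2,"linear":[-0.7,0.05,0],"roll":0},
    {"grip":0.2,"linear":[-0.7,0.05,0],"roll":0},
    {"grip":0.2,"linear":[-0.7,0.05,0],"roll":0},
    {"grip":0.2,"linear":[-0.7,0.05,0],"roll":0},
    {"grip":0.2,"linear":[0,0,0],"roll":0},
    {"grip":0.2,"linear":[0,0,0],"roll":0},
  ],
)

```text
t: 15.25
tcp_pos: [0.519, -0.0064, 0.0406]
orientation: [3.142, 0.0, 3.091]
force: [0.0, -0.3, -1.4]
grip_width: 0.0598
grip_force: 10.0
```

```bash
python3 - <<'E'
from h import *
d=grab('side'); s=env.state(); print(s['t'],s['tcp_pos'],s['force'],s['grip_width'])
print(edge(d,230,305,285,375))
P=[(.045,.03,-.006),(-.045,.03,-.006),(-.045,.03,.006),(.045,.03,.006)]
for h in [.005,.01]:
  for t in [.1,.17]:
    R=Rz(-.05)@Ry(-t); c=np.array([s['tcp_pos'][0],s['tcp_pos'][1],s['tcp_pos'][2]+h])
    print(h,t,proj(d,[c+R@np.array(p) for p in P]).round(1).tolist())
E
```

```text
15.3 [ 0.51931224 -0.00640688  0.04060952] [-0.71118309  0.37725413 -0.67228818] 0.059861121686622026
[(309, 258, 270), (312, 267, 270), (315, 267, 271), (333, 271, 275), (336, 272, 275), (339, 273, 276), (342, 273, 277), (345, 259, 267)]
0.005 0.1 [[305.0, 271.2], [343.1, 277.3], [343.8, 273.3], [305.6, 267.1]]
0.005 0.17 [[305.0, 270.1], [342.7, 278.3], [343.7, 274.4], [305.9, 266.1]]
0.01 0.1 [[305.0, 269.5], [343.2, 275.6], [343.9, 271.5], [305.6, 265.4]]
0.01 0.17 [[305.0, 268.4], [342.8, 276.6], [343.8, 272.6], [305.9, 264.3]]
```

Request:
send_rows(
  commands=[
    {"grip":0.2,"linear":[0,0,-0.3],"roll":0},
    {"grip":0.2,"linear":[0,0,-0.3],"roll":0},
    {"grip":0.2,"linear":[0,0,-0.3],"roll":0},
    {"grip":0.2,"linear":[0,0,-0.2],"roll":0},
    {"grip":0.2,"linear":[0,0,-0.2],"roll":0},
    {"grip":0.2,"linear":[0,0,0],"roll":0},
  ],
  newtons=6,
)

```text
t: 15.9
tcp_pos: [0.5189, -0.0064, 0.0272]
orientation: [3.141, -0.0, 3.09]
force: [-0.8, -0.2, -0.7]
grip_width: 0.0599
grip_force: 6.0
```

Request:
send_rows(
  commands=[
    {"grip":0.2,"linear":[0,0,-0.1],"roll":0},
    {"grip":0.2,"linear":[0,0,0],"roll":0},
    {"grip":0.2,"linear":[0,0,0],"roll":0},
  ],
)

```text
t: 16.2
tcp_pos: [0.5188, -0.0064, 0.0264]
orientation: [3.142, -0.0, 3.091]
force: [-0.8, -0.3, -1.5]
grip_width: 0.0598
grip_force: 6.0
```

```bash
python3 - <<'E'
from h import *
d=grab('side'); s=env.state(); print(s['t'],s['tcp_pos'],s['force'],s['grip_width'])
print(edge(d,230,305,285,375))
P=[(.045,.03,-.006),(-.045,.03,-.006),(-.045,.03,.006),(.045,.03,.006)]
for t in [0,.05,.1]:
    R=Rz(-.05)@Ry(-t); c=np.array([s['tcp_pos'][0],s['tcp_pos'][1],.024+.045*np.sin(t)+.006*np.cos(t)])
    print(t,proj(d,[c+R@np.array(p) for p in P]).round(1).tolist())
E
```

```text
16.25 [ 0.51877423 -0.00640995  0.02639389] [-0.05124235  0.69096918 -1.07300399] 0.05978943958019672
[(309, 263, 276), (312, 273, 276), (315, 273, 276), (333, 275, 278), (336, 276, 278), (339, 276, 278), (342, 276, 279), (345, 262, 268)]
0 [[305.4, 278.1], [343.5, 281.2], [343.7, 277.1], [305.4, 274.0]]
0.05 [[305.3, 276.5], [343.3, 281.1], [343.8, 277.1], [305.6, 272.5]]
0.1 [[305.3, 275.0], [343.1, 281.1], [343.8, 277.1], [305.8, 271.0]]
```

Request:
send_rows(
  commands=[
    {"grip":0.2,"linear":[0,0,-0.08],"roll":0},
    {"grip":0.2,"linear":[0,0,0],"roll":0},
    {"grip":0.2,"linear":[0,0,0],"roll":0},
  ],
)

```text
t: 16.55
tcp_pos: [0.5189, -0.0064, 0.0256]
orientation: [3.142, -0.0, 3.09]
force: [0.1, 0.4, -0.4]
grip_width: 0.06
grip_force: 6.0
```

Request:
send_rows(
  commands=[
    {"grip":0.2,"linear":[0,0,-0.07],"roll":0},
    {"grip":0.2,"linear":[0,0,0],"roll":0},
    {"grip":0.2,"linear":[0,0,0],"roll":0},
  ],
)

```text
t: 16.85
tcp_pos: [0.519, -0.0064, 0.025]
orientation: [3.142, 0.0, 3.09]
force: [0.7, -0.2, 0.7]
grip_width: 0.0602
grip_force: 6.0
```

Request:
send_rows(
  commands=[
    {"grip":0.2,"linear":[0,0,-0.06],"roll":0},
    {"grip":0.2,"linear":[0,0,0],"roll":0},
    {"grip":0.2,"linear":[0,0,0],"roll":0},
  ],
)

```text
t: 17.15
tcp_pos: [0.519, -0.0064, 0.0248]
orientation: [3.142, 0.0, 3.09]
force: [-1.6, -0.9, 4.9]
grip_width: 0.06
grip_force: 6.0
```

```bash
python3 - <<'E'
from h import *
d=grab('side'); s=env.state(); print(s['t'],s['tcp_pos'],s['force'],s['grip_width'])
print(edge(d,230,305,285,375))
E
```

```text
17.2 [ 0.51903822 -0.00642452  0.02481179] [-0.45765417  0.11381772  5.421322  ] 0.059923506165173
[(309, 264, 277), (312, 274, 276), (315, 274, 277), (333, 275, 279), (336, 276, 279), (339, 276, 278), (342, 275, 279), (345, 262, 268)]
```

Request:
send_rows(
  commands=[
    {"grip":0.35,"linear":[0,0,0],"roll":0},
    {"grip":0.5,"linear":[0,0,0],"roll":0},
    {"grip":0.5,"linear":[0,0,0.5],"roll":0},
    {"grip":0.5,"linear":[0,0,1.5],"roll":0},
    {"grip":1,"linear":[-1,0,3],"roll":0},
    {"grip":1,"linear":[-2,0,4],"roll":0},
    {"grip":1,"linear":[-2,0,4],"roll":0},
    {"grip":1,"linear":[0,0,0],"roll":0},
  ],
)

```text
t: 18.0
tcp_pos: [0.47, -0.0064, 0.1593]
orientation: [3.141, 0.009, 3.09]
force: [-0.0, -0.7, 0.9]
grip_width: 0.091
grip_force: 0.0
```

Request:
send_rows(
  commands=[
    {"grip":1,"linear":[0,0,0],"roll":0},
    {"grip":1,"linear":[0,0,0],"roll":0},
    {"grip":1,"linear":[0,0,0],"roll":0},
  ],
)

```text
t: 18.3
tcp_pos: [0.4686, -0.0064, 0.153]
orientation: [3.142, -0.003, 3.09]
force: [0.0, -0.1, 0.0]
grip_width: 0.0912
grip_force: 0.0
```

```bash
cat >> h.py <<'E'
def bluefit(d,z=.036,x0=None):
    hsv=cv2.cvtColor(d['pixels'],cv2.COLOR_BGR2HSV); m=((hsv[...,0]>95)&(hsv[...,0]<125)&(hsv[...,1]>120)&(hsv[...,2]>60)).astype(np.uint8)
    if x0 is not None:
        c=proj(d,[x0])[0].astype(int); k=np.zeros_like(m); cv2.circle(k,tuple(map(int,c)),130,1,-1); m&=k
    n,l,st,_=cv2.connectedComponentsWithStats(m); i=1+np.argmax(st[1:,4]); v,u=np.nonzero(l==i)
    pts=np.array([atz(d,a,b,z)[:2] for a,b in zip(u,v)],np.float32)
    return cv2.minAreaRect(pts*1000), (u.min(),u.max(),v.min(),v.max(),len(u))
E
python3 - <<'E'
from h import *
w=grab('wrist','w3.png'); s=env.state(); print(s['t'],s['tcp_pos'],s['orientation'])
print(bluefit(w,.036,[.519,-.0064,.036]))
d=grab('side');sc=grab('scene')
print(bluefit(d,.036,[.519,-.0064,.036]),bluefit(sc,.036,[.519,-.0064,.036]))
R=Rz(-.07);c=np.array([.586,.0425,.012])
print(proj(w,[c+R@np.array(p) for p in [(0,0,.026),(0,-.1,.026),(-.12,0,.026),(.008,.008,.026),(-.137,-.112,0)]]).round(0).tolist())
E
```

```text
18.35 [ 0.46862181 -0.00638294  0.15301305] [ 3.14151845e+00 -2.83591490e-03  3.09049599e+00]
(((494.3079833984375, -4.699953079223633), (59.36272048950195, 48.08946228027344), 87.09701538085938), (np.int64(281), np.int64(358), np.int64(234), np.int64(294), 824))
(((517.9290771484375, 0.007007598876953125), (75.79220581054688, 89.06008911132812), 87.10997009277344), (np.int64(307), np.int64(345), np.int64(259), np.int64(280), 229)) (((524.897705078125, -2.542919158935547), (67.20547485351562, 104.81959533691406), 87.9196548461914), (np.int64(292), np.int64(328), np.int64(242), np.int64(270), 248))
[[383.0, 370.0], [260.0, 368.0], [393.0, 226.0], [393.0, 379.0], [248.0, 195.0]]
```

```bash
python3 - <<'E'
from h import *
s=grab('scene');d=grab('side')
print('bottle',atz(s,295,226,.0),atz(d,386,253,0),'case',atz(s,382,257,0),atz(d,387,327,0))
E
```

```text
bottle [ 0.37522832 -0.1413234   0.        ] [ 0.3680618 -0.1340006  0.       ] case [0.39564627 0.14818726 0.        ] [0.37637981 0.14968764 0.        ]
```

Request:
send_rows(
  commands=[
    {"grip":0.1,"linear":[0.4,-0.6,0],"roll":-8.5},
    {"grip":0.1,"linear":[0.4,-0.6,0],"roll":-8.5},
    {"grip":0.1,"linear":[0.4,-0.6,0],"roll":-8.5},
    {"grip":0.1,"linear":[0.4,-0.6,0],"roll":-8.5},
    {"grip":0.1,"linear":[0.4,-0.6,0],"roll":-8.5},
    {"grip":0.1,"linear":[0.4,-0.6,0],"roll":-8.5},
    {"grip":0.1,"linear":[0.4,-0.6,0],"roll":-8.5},
    {"grip":0.1,"linear":[0.4,-0.6,0],"roll":-8.5},
  ],
)

```text
t: 19.35
tcp_pos: [0.5011, -0.0546, 0.1541]
orientation: [-3.141, -0.0, 1.898]
force: [0.0, -0.4, -0.1]
grip_width: 0.0502
grip_force: 0.0
```

Request:
send_rows(
  commands=[
    {"grip":0.1,"linear":[0.4,-0.4,0],"roll":-8.5},
    {"grip":0.1,"linear":[0.4,-0.4,-2],"roll":-8.5},
    {"grip":0.1,"linear":[0.4,-0.2,-2],"roll":-6},
    {"grip":0.1,"linear":[0,0,-2],"roll":0},
    {"grip":0.1,"linear":[0,0,-2],"roll":0},
    {"grip":0.1,"linear":[0,0,0],"roll":0},
  ],
)

```text
t: 19.95
tcp_pos: [0.5109, -0.0641, 0.0718]
orientation: [-3.135, -0.0, 1.502]
force: [-0.3, 0.4, 0.6]
grip_width: 0.0503
grip_force: 0.0
```

Request:
send_rows(
  commands=[
    {"grip":0.1,"linear":[0,0,-2],"roll":0},
    {"grip":0.1,"linear":[0,0,-2],"roll":0},
    {"grip":0.1,"linear":[0,0,-1.1],"roll":0},
    {"grip":0.1,"linear":[0,0,-0.5],"roll":0},
    {"grip":0.1,"linear":[0,0,0],"roll":0},
  ],
)

```text
t: 20.45
tcp_pos: [0.5131, -0.0644, 0.0184]
orientation: [-3.141, -0.0, 1.502]
force: [0.8, 0.5, 0.6]
grip_width: 0.05
grip_force: 0.0
```

Request:
send_rows(
  commands=[
    {"grip":0.1,"linear":[0.02,0.3,0],"roll":0},
    {"grip":0.1,"linear":[0.02,0.3,0],"roll":0},
    {"grip":0.1,"linear":[0.02,0.3,0],"roll":0},
    {"grip":0.1,"linear":[0.02,0.3,0],"roll":0},
    {"grip":0.1,"linear":[0.02,0.3,0],"roll":0},
    {"grip":0.1,"linear":[0.02,0.3,0],"roll":0},
    {"grip":0.1,"linear":[0.02,0.3,0],"roll":0},
    {"grip":0.1,"linear":[0,0,0],"roll":0},
  ],
)

```text
t: 21.25
tcp_pos: [0.5144, -0.043, 0.0184]
orientation: [3.141, -0.0, 1.503]
force: [-0.4, -0.2, -0.2]
grip_width: 0.0499
grip_force: 0.0
```

Request:
send_rows(
  commands=[
    {"grip":0.1,"linear":[0.02,0.3,0],"roll":0},
    {"grip":0.1,"linear":[0.02,0.3,0],"roll":0},
    {"grip":0.1,"linear":[0.02,0.2,0],"roll":0},
    {"grip":0.1,"linear":[0.02,0.2,0],"roll":0},
    {"grip":0.1,"linear":[0,0,0],"roll":0},
  ],
)

```text
t: 21.75
tcp_pos: [0.5152, -0.0331, 0.0183]
orientation: [3.142, -0.0, 1.502]
force: [0.6, 0.1, 0.2]
grip_width: 0.0501
grip_force: 0.0
```

Request:
send_rows(
  commands=[
    {"grip":0.1,"linear":[0.0,0.1,-0.1],"roll":0},
    {"grip":0.1,"linear":[0.02,0.1,-0.1],"roll":0},
    {"grip":0.1,"linear":[0.0,0.1,0],"roll":0},
    {"grip":0.1,"linear":[0,0,0],"roll":0},
    {"grip":0.1,"linear":[0,0,0],"roll":0},
  ],
)

```text
t: 22.25
tcp_pos: [0.5153, -0.0303, 0.0163]
orientation: [-3.142, -0.0, 1.502]
force: [-0.1, -1.2, -0.4]
grip_width: 0.0504
grip_force: 0.0
```

Request:
send_rows(
  commands=[
    {"grip":0.1,"linear":[0.0,0.1,0],"roll":0},
    {"grip":0.1,"linear":[0,0,0],"roll":0},
    {"grip":0.1,"linear":[0,0,0],"roll":0},
  ],
)

```text
t: 22.55
tcp_pos: [0.5152, -0.0301, 0.0164]
orientation: [-3.141, 0.001, 1.502]
force: [-0.8, -5.0, 0.4]
grip_width: 0.0504
grip_force: 2.6
```

```bash
python3 - <<'E'
from h import *
s=env.state(); print(s['t'],s['tcp_pos'],s['force'],s['ft_torque'])
x0=[.52,.005,.036]
for n in ['wrist','side','scene']: print(n,bluefit(grab(n),.036,x0))
E
```

```text
22.55 [ 0.51521884 -0.03007956  0.01637873] [-0.83248378 -4.99581491  0.3826473 ] [-0.99892639  0.20229622 -0.17404743]
wrist (((518.0823974609375, 11.406045913696289), (49.495338439941406, 89.6928482055664), 86.08138275146484), (np.int64(200), np.int64(435), np.int64(136), np.int64(263), 5584))
side (((477.8229675292969, 17.590351104736328), (55.27478790283203, 6.053887844085693), 84.64981842041016), (np.int64(341), np.int64(345), np.int64(268), np.int64(282), 37))
scene (((526.0930786132812, 14.280536651611328), (57.49235916137695, 104.37347412109375), 85.65068054199219), (np.int64(299), np.int64(335), np.int64(245), np.int64(271), 162))
```

Request:
send_rows(
  commands=[
    {"grip":0.1,"linear":[0.0,0.1,0],"roll":0},
    {"grip":0.1,"linear":[0,0,0],"roll":0},
    {"grip":0.1,"linear":[0,0,0],"roll":0},
  ],
)

```text
t: 23.0
tcp_pos: [0.5151, -0.03, 0.0164]
orientation: [-3.141, 0.002, 1.503]
force: [-2.1, -9.0, 1.0]
grip_width: 0.0502
grip_force: 4.6
```

Request:
send_rows(
  commands=[
    {"grip":0.1,"linear":[0,-0.4,0],"roll":0},
    {"grip":0.1,"linear":[0,-1.5,0],"roll":0},
    {"grip":0.1,"linear":[0,-1.5,1.5],"roll":0},
    {"grip":-0.3,"linear":[0,0,3],"roll":0},
    {"grip":-0.3,"linear":[-1.5,0,3],"roll":0},
    {"grip":-0.3,"linear":[-2,1,0],"roll":8.5},
    {"grip":-0.3,"linear":[-2,1,0],"roll":8.5},
    {"grip":-0.3,"linear":[-2,1,0],"roll":8.5},
  ],
)

```text
t: 23.8
tcp_pos: [0.4399, -0.0325, 0.0917]
orientation: [3.14, -0.0, 1.953]
force: [0.3, 0.8, 0.1]
grip_width: 0.0321
grip_force: 0.0
```

Request:
send_rows(
  commands=[
    {"grip":-0.65,"linear":[0,0.65,0],"roll":8},
    {"grip":-0.65,"linear":[0,0.65,0],"roll":8},
    {"grip":-0.65,"linear":[0,0.65,0],"roll":8},
    {"grip":-0.65,"linear":[0,0.65,0],"roll":8},
    {"grip":-0.65,"linear":[0,0.65,0],"roll":8},
    {"grip":-0.65,"linear":[0,0.65,0],"roll":8},
    {"grip":-0.65,"linear":[0,0.65,0],"roll":8},
    {"grip":-0.65,"linear":[0,0.65,0],"roll":8},
  ],
)

```text
t: 24.6
tcp_pos: [0.4406, 0.0195, 0.0915]
orientation: [3.141, 0.0, 3.07]
force: [0.5, 0.0, -0.1]
grip_width: 0.016
grip_force: 0.0
```

Request:
send_rows(
  commands=[
    {"grip":-0.65,"linear":[0,0,0],"roll":0},
    {"grip":-0.65,"linear":[0,0,0],"roll":0},
  ],
)

```text
t: 24.8
tcp_pos: [0.4405, 0.0193, 0.0914]
orientation: [3.141, 0.0, 3.061]
force: [-0.6, -0.6, 0.3]
grip_width: 0.0161
grip_force: 0.0
```

```bash
python3 - <<'E'
from h import *
s=env.state(); print(s['t'],s['tcp_pos'],s['orientation'],s['grip_width'])
R=Rz(-.07);c=np.array([.586,.0425,.012]); print(R.T@(s['tcp_pos']-c))
x0=[.52,.005,.036]
for n in ['wrist','side','scene']: print(n,bluefit(grab(n),.036,x0))
E
```

```text
24.8 [0.44050152 0.01930832 0.09142329] [3.14133865e+00 1.89671359e-04 3.06149260e+00] 0.016078604451867082
[-0.14352007 -0.03331146  0.07942329]
wrist (((502.9567565917969, 18.831951141357422), (0.6424611806869507, 21.797983169555664), 85.70858001708984), (np.int64(323), np.int64(324), np.int64(333), np.int64(364), 64))
side (((477.8229675292969, 17.590351104736328), (55.27478790283203, 6.053887844085693), 84.64981842041016), (np.int64(341), np.int64(345), np.int64(268), np.int64(282), 38))
scene (((526.076171875, 14.10457992553711), (57.39580535888672, 104.42182922363281), 85.49993133544922), (np.int64(299), np.int64(335), np.int64(245), np.int64(271), 159))
```

Request:
send_rows(
  commands=[
    {"grip":-0.65,"linear":[-0.4,0,-2],"roll":0.6},
    {"grip":-0.65,"linear":[0,0,-2],"roll":0},
    {"grip":-0.65,"linear":[0,0,-2],"roll":0},
    {"grip":-0.65,"linear":[0,0,-1],"roll":0},
    {"grip":-0.65,"linear":[0,0,-0.5],"roll":0},
    {"grip":-0.65,"linear":[0,0,0],"roll":0},
  ],
)

```text
t: 25.55
tcp_pos: [0.4363, 0.0195, 0.0161]
orientation: [3.142, -0.001, 3.074]
force: [-0.0, 0.2, 0.4]
grip_width: 0.0163
grip_force: 0.0
```

Request:
send_rows(
  commands=[
    {"grip":-0.65,"linear":[0.3,-0.02,0],"roll":0},
    {"grip":-0.65,"linear":[0.3,-0.02,0],"roll":0},
    {"grip":-0.65,"linear":[0.3,-0.02,0],"roll":0},
    {"grip":-0.65,"linear":[0.3,-0.02,0],"roll":0},
    {"grip":-0.65,"linear":[0.3,-0.02,0],"roll":0},
    {"grip":-0.65,"linear":[0.3,-0.02,0],"roll":0},
    {"grip":-0.65,"linear":[0.3,-0.02,0],"roll":0},
    {"grip":-0.65,"linear":[0,0,0],"roll":0},
  ],
)

```text
t: 26.35
tcp_pos: [0.4581, 0.0182, 0.0164]
orientation: [3.141, 0.001, 3.075]
force: [-1.1, -0.6, 0.6]
grip_width: 0.0162
grip_force: 0.0
```

Request:
send_rows(
  commands=[
    {"grip":-0.65,"linear":[0.3,-0.02,0],"roll":0},
    {"grip":-0.65,"linear":[0.3,-0.02,0],"roll":0},
    {"grip":-0.65,"linear":[0.3,-0.02,0],"roll":0},
    {"grip":-0.65,"linear":[0.3,-0.02,0],"roll":0},
    {"grip":-0.65,"linear":[0.2,-0.02,0],"roll":0},
    {"grip":-0.65,"linear":[0,0,0],"roll":0},
  ],
)

```text
t: 26.95
tcp_pos: [0.4719, 0.0172, 0.0164]
orientation: [3.141, 0.001, 3.075]
force: [0.0, -0.5, 0.3]
grip_width: 0.0157
grip_force: 0.0
```

Request:
send_rows(
  commands=[
    {"grip":-0.65,"linear":[0.1,0,0],"roll":0},
    {"grip":-0.65,"linear":[0.1,0,0],"roll":0},
    {"grip":-0.65,"linear":[0.1,-0.02,0],"roll":0},
    {"grip":-0.65,"linear":[0,0,0],"roll":0},
    {"grip":-0.65,"linear":[0,0,0],"roll":0},
  ],
)

```text
t: 27.45
tcp_pos: [0.4746, 0.017, 0.0164]
orientation: [3.141, 0.0, 3.075]
force: [-0.4, 0.0, -0.2]
grip_width: 0.016
grip_force: 0.3
```

Request:
send_rows(
  commands=[
    {"grip":-0.65,"linear":[0.1,0,0],"roll":0},
    {"grip":-0.65,"linear":[0.1,-0.02,0],"roll":0},
    {"grip":-0.65,"linear":[0,0,0],"roll":0},
    {"grip":-0.65,"linear":[0,0,0],"roll":0},
  ],
)

```text
t: 27.85
tcp_pos: [0.4766, 0.0168, 0.0164]
orientation: [3.141, 0.0, 3.075]
force: [0.3, 0.5, 0.1]
grip_width: 0.016
grip_force: 0.3
```

Request:
send_rows(
  commands=[
    {"grip":-0.65,"linear":[0.1,0,0],"roll":0},
    {"grip":-0.65,"linear":[0,0,0],"roll":0},
    {"grip":-0.65,"linear":[0,0,0],"roll":0},
  ],
)

```text
t: 28.15
tcp_pos: [0.477, 0.0168, 0.0163]
orientation: [3.142, -0.001, 3.075]
force: [-2.2, 1.0, 0.8]
grip_width: 0.016
grip_force: 1.1
```

Request:
send_rows(
  commands=[
    {"grip":-0.65,"linear":[0.1,0,0],"roll":0},
    {"grip":-0.65,"linear":[0,0,0],"roll":0},
    {"grip":-0.65,"linear":[0,0,0],"roll":0},
  ],
)

```text
t: 28.45
tcp_pos: [0.4771, 0.0168, 0.0162]
orientation: [-3.142, -0.003, 3.075]
force: [-4.6, -0.0, 3.5]
grip_width: 0.0162
grip_force: 2.6
```

Request:
send_rows(
  commands=[
    {"grip":-0.65,"linear":[0.1,0,0],"roll":0},
    {"grip":-0.65,"linear":[0,0,0],"roll":0},
    {"grip":-0.65,"linear":[0,0,0],"roll":0},
  ],
)

```text
t: 28.75
tcp_pos: [0.4771, 0.0168, 0.0161]
orientation: [-3.141, -0.005, 3.075]
force: [-6.9, -0.1, 4.7]
grip_width: 0.0162
grip_force: 3.4
```

Request:
send_rows(
  commands=[
    {"grip":-0.65,"linear":[-0.5,0,0],"roll":0},
    {"grip":-0.65,"linear":[-1.5,0,0],"roll":0},
    {"grip":-0.65,"linear":[-1,0,2],"roll":0},
    {"grip":-0.3,"linear":[0,0,3],"roll":0},
    {"grip":0,"linear":[0.5,-0.5,2],"roll":-8.5},
    {"grip":0,"linear":[1,-1,0],"roll":-8.5},
    {"grip":0,"linear":[1,-1,0],"roll":-8.5},
    {"grip":0,"linear":[1,-1,0],"roll":-8.5},
  ],
)

```text
t: 29.55
tcp_pos: [0.4864, -0.0186, 0.0871]
orientation: [3.139, 0.004, 2.476]
force: [-0.3, -0.4, -0.6]
grip_width: 0.0455
grip_force: 0.0
```

Request:
send_rows(
  commands=[
    {"grip":0,"linear":[1,-1,0],"roll":-8.5},
    {"grip":0,"linear":[1,-1,0],"roll":-8.5},
    {"grip":0,"linear":[1,-1,0],"roll":-8.5},
    {"grip":0,"linear":[1,-1,0],"roll":-8.5},
    {"grip":0,"linear":[0.5,-0.5,0],"roll":-8.5},
    {"grip":0,"linear":[0,0,0],"roll":-8.5},
    {"grip":0,"linear":[0,0,0],"roll":-5},
    {"grip":0,"linear":[0,0,0],"roll":0},
  ],
)

```text
t: 30.35
tcp_pos: [0.5306, -0.0634, 0.0866]
orientation: [3.139, 0.0, 1.504]
force: [0.3, 0.0, -0.6]
grip_width: 0.0452
grip_force: 0.0
```

```bash
python3 - <<'E'
from h import *
env.grab_frame('wrist')
w=grab('wrist','w4.png'); s=env.state(); print(s['t'],s['tcp_pos'],s['orientation'],s['grip_width'])
R=Rz(-.07);c=np.array([.586,.0425,.012]); print(R.T@(s['tcp_pos']-c))
print(bluefit(w,.036,[.54,.015,.036]))
P=[c+R@np.array(p) for p in [(0,0,.024),(-.09,0,.024),(-.09,-.06,.024),(0,-.06,.024)]]
print(proj(w,P).round(0).tolist())
E
```

```text
30.45 [ 0.53013099 -0.06330264  0.08655513] [3.13962557e+00 1.54126380e-04 1.50600727e+00] 0.04569110596495552
[-0.04833205 -0.10945117  0.07455513]
(((539.2321166992188, 14.799060821533203), (59.73051452636719, 89.81102752685547), 85.51126861572266), (np.int64(238), np.int64(409), np.int64(54), np.int64(171), 4574))
[[409.0, 53.0], [236.0, 52.0], [241.0, 168.0], [403.0, 169.0]]
```

Request:
send_rows(
  commands=[
    {"grip":0,"linear":[0,0,-2],"roll":0},
    {"grip":0,"linear":[0,0,-2],"roll":0},
    {"grip":0,"linear":[0,0,-2],"roll":0},
    {"grip":0,"linear":[0,0,-1],"roll":0},
    {"grip":0,"linear":[0.05,0.7,0],"roll":0},
    {"grip":0,"linear":[0.05,0.7,0],"roll":0},
    {"grip":0,"linear":[0.05,0.7,0],"roll":0},
    {"grip":0,"linear":[0.05,0.5,0],"roll":0},
  ],
)

```text
t: 31.25
tcp_pos: [0.5321, -0.0364, 0.0173]
orientation: [3.14, -0.0, 1.505]
force: [-0.3, -0.0, 0.5]
grip_width: 0.0459
grip_force: 0.0
```

Request:
send_rows(
  commands=[
    {"grip":0,"linear":[0,0.2,0],"roll":0},
    {"grip":0,"linear":[0.02,0.1,0],"roll":0},
    {"grip":0,"linear":[0,0.1,0],"roll":0},
    {"grip":0,"linear":[0.02,0.1,0],"roll":0},
    {"grip":0,"linear":[0,0,0],"roll":0},
    {"grip":0,"linear":[0,0,0],"roll":0},
  ],
)

```text
t: 31.85
tcp_pos: [0.5318, -0.0324, 0.0164]
orientation: [3.142, 0.0, 1.504]
force: [0.3, 0.2, -1.2]
grip_width: 0.0455
grip_force: 0.0
```

Request:
send_rows(
  commands=[
    {"grip":0,"linear":[0,0.1,0],"roll":0},
    {"grip":0,"linear":[0,0.05,0],"roll":0},
    {"grip":0,"linear":[0,0,0],"roll":0},
  ],
)

```text
t: 32.15
tcp_pos: [0.5318, -0.0314, 0.0164]
orientation: [3.141, 0.001, 1.504]
force: [0.8, -5.1, -0.6]
grip_width: 0.0454
grip_force: 2.4
```

Request:
send_rows(
  commands=[
    {"grip":0,"linear":[0,0.1,0],"roll":0},
    {"grip":0,"linear":[0,0,0],"roll":0},
    {"grip":0,"linear":[0,-0.5,0],"roll":0},
    {"grip":0,"linear":[0,-1.5,0],"roll":0},
    {"grip":0,"linear":[0,-1,2],"roll":0},
    {"grip":0,"linear":[0,0,4],"roll":0},
    {"grip":0,"linear":[-0.5,0,4],"roll":-4},
    {"grip":0,"linear":[-0.5,2,3],"roll":-8.5},
  ],
)

```text
t: 32.95
tcp_pos: [0.5226, -0.0415, 0.1488]
orientation: [3.139, -0.0, 1.278]
force: [0.5, 0.9, -0.1]
grip_width: 0.0455
grip_force: 0.0
```

Request:
send_rows(
  commands=[
    {"grip":0,"linear":[-0.8,4,1],"roll":-8.5},
    {"grip":0,"linear":[-0.8,4,0],"roll":-8.5},
    {"grip":0,"linear":[-0.8,4,0],"roll":-8.5},
    {"grip":0,"linear":[-0.8,4,0],"roll":-8.5},
    {"grip":0,"linear":[-0.8,4,0],"roll":-8.5},
    {"grip":0,"linear":[-0.8,4,0],"roll":-8.5},
    {"grip":0,"linear":[-0.6,4,0],"roll":-8.5},
    {"grip":0,"linear":[-0.5,2,0],"roll":-4},
  ],
)

```text
t: 33.75
tcp_pos: [0.4646, 0.2539, 0.1562]
orientation: [-3.14, -0.0, 0.208]
force: [0.2, -0.3, 0.7]
grip_width: 0.0455
grip_force: 0.0
```

Request:
send_rows(
  commands=[
    {"grip":0,"linear":[0,0,0],"roll":0},
    {"grip":0,"linear":[0,0,0],"roll":0},
  ],
)

```text
t: 33.95
tcp_pos: [0.4648, 0.251, 0.156]
orientation: [3.141, 0.0, 0.212]
force: [-0.1, -0.5, -0.1]
grip_width: 0.0458
grip_force: 0.0
```

```bash
cat >> h.py <<'E'
def yellow(d,z=.075,c0=(.53,.27),r=.1):
    hsv=cv2.cvtColor(d['pixels'],cv2.COLOR_BGR2HSV); m=((hsv[...,0]>20)&(hsv[...,0]<32)&(hsv[...,1]>130)&(hsv[...,2]>225))
    v,u=np.nonzero(m); p=np.array([atz(d,a,b,z)[:2] for a,b in zip(u,v)]); p=p[np.hypot(*(p-np.array(c0)).T)<r]
    return cv2.minAreaRect(np.float32(p*1000)),len(p)
E
python3 - <<'E'
from h import *
env.grab_frame('wrist')
w=grab('wrist','w5.png'); s=env.state(); print(s['t'],s['tcp_pos'],s['orientation'],s['grip_width'])
print(bluefit(w,.036,[.54,.015,.036]))
for n in ['wrist','side','scene']: print(n,yellow(grab(n)))
R=Rz(.1745);c=np.array([.532,.283,0])
print(proj(w,[c+R@np.array(p) for p in [(-.055,-.07,.045),(.055,-.07,.045),(.055,.07,.045),(-.055,.07,.045)]]).round(0).tolist())
E
```

```text
34.05 [0.465064   0.25029662 0.1560987 ] [3.14113195e+00 4.07795943e-04 2.10193333e-01] 0.04546984799540097
(((532.86474609375, 38.75421905517578), (102.64130401611328, 41.34074401855469), 22.99867820739746), (np.int64(584), np.int64(639), np.int64(127), np.int64(260), 903))
wrist (((535.9644775390625, 250.77781677246094), (75.67405700683594, 51.62290954589844), 10.083895683288574), 8078)
side (((535.7327270507812, 259.2236633300781), (75.3171615600586, 71.46246337890625), 8.82343578338623), 554)
scene (((541.154052734375, 251.54367065429688), (79.27696990966797, 52.06134796142578), 9.654206275939941), 342)
[[383.0, 212.0], [396.0, 48.0], [183.0, 39.0], [190.0, 205.0]]
```

```bash
python3 - <<'E'
from h import *
w=grab('wrist'); R=Rz(.176); c=np.array([.536,.2508,.075])
v=w['pixels'].max(2)
pol=proj(w,[c+R@np.array(p) for p in [(-.037,-.025,0),(.037,-.025,0),(.037,.025,0),(-.037,.025,0)]]).astype(np.int32)
k=np.zeros(v.shape,np.uint8); cv2.fillPoly(k,[pol],1)
m=((v<70)&(k>0)).astype(np.uint8); n,l,st,ce=cv2.connectedComponentsWithStats(m)
i=1+np.argmax(st[1:,4]); print(pol.tolist(),st[i])
vv,uu=np.nonzero(l==i)
for z in (.075,.095):
    p=np.array([R.T@(atz(w,a,b,z)-c) for a,b in zip(uu,vv)])[:,:2]*1000
    print(z,cv2.minAreaRect(np.float32(p)),p.min(0),p.max(0))
# gray profile
for y in range(-26,27,4): print(y,[int(v[int(q[1]),int(q[0])]) for q in proj(w,[c+R@np.array((x/1000,y/1000,0)) for x in range(-36,37,6)])])
E
```

```text
[[372, 194], [381, 71], [297, 68], [295, 191]] [329 106  19  54 911]
0.075 ((0.2707071304321289, -0.8800840377807617), (10.795805931091309, 31.7830810546875), 89.95006561279297) [-15.61980216  -6.28023289] [16.16401917  4.52271478]
0.095 ((-0.1885232925415039, 0.259521484375), (9.939019203186035, 29.26068115234375), 89.95006561279297) [-14.81791672  -4.7120554 ] [14.4434483   5.23353899]
-26 [239, 231, 245, 239, 234, 245, 242, 233, 246, 242, 235, 230, 246]
-22 [245, 245, 245, 225, 152, 152, 152, 153, 245, 246, 246, 246, 246]
-18 [245, 245, 245, 152, 151, 151, 153, 152, 203, 246, 245, 246, 246]
-14 [245, 245, 245, 153, 151, 152, 153, 153, 153, 246, 246, 246, 246]
-10 [245, 245, 245, 152, 152, 154, 152, 153, 153, 246, 246, 246, 246]
-6 [245, 245, 245, 245, 29, 33, 30, 36, 31, 246, 246, 246, 245]
-2 [245, 245, 245, 246, 36, 38, 51, 48, 42, 246, 246, 246, 246]
2 [245, 247, 246, 245, 39, 40, 41, 41, 42, 246, 246, 246, 246]
6 [245, 245, 245, 245, 245, 245, 245, 246, 246, 246, 246, 248, 248]
10 [245, 245, 245, 245, 246, 245, 246, 246, 246, 246, 246, 246, 247]
14 [245, 245, 245, 246, 246, 246, 246, 246, 246, 246, 246, 246, 248]
18 [245, 245, 246, 245, 246, 246, 246, 246, 246, 247, 246, 246, 247]
22 [245, 245, 245, 245, 246, 246, 246, 246, 246, 246, 246, 246, 248]
26 [182, 238, 242, 245, 244, 245, 244, 245, 245, 245, 245, 239, 245]
```

Request:
send_rows(
  commands=[
    {"grip":0,"linear":[2,0,0],"roll":-1.9},
    {"grip":0,"linear":[3,0.1,0],"roll":0},
    {"grip":0,"linear":[2.1,0,-1],"roll":0},
    {"grip":0,"linear":[0,0,-2.5],"roll":0},
    {"grip":0,"linear":[0,0,-2.5],"roll":0},
    {"grip":0,"linear":[0,0,-1.6],"roll":0},
    {"grip":0,"linear":[0,0,0],"roll":0},
  ],
)

```text
t: 34.95
tcp_pos: [0.5343, 0.2511, 0.0777]
orientation: [3.14, 0.005, 0.177]
force: [-0.3, 0.1, 0.3]
grip_width: 0.0458
grip_force: 0.0
```

Request:
send_rows(
  commands=[
    {"grip":-0.5,"linear":[0,0,0],"roll":0},
    {"grip":-0.9,"linear":[0,0,0],"roll":0},
    {"grip":-0.9,"linear":[0,0,0],"roll":0},
    {"grip":-0.9,"linear":[0,0,0],"roll":0},
    {"grip":-0.9,"linear":[0,0,0],"roll":0},
    {"grip":-0.9,"linear":[0,0,0],"roll":0},
  ],
  newtons=10,
)

```text
t: 35.55
tcp_pos: [0.5361, 0.2526, 0.0808]
orientation: [-3.142, -0.001, 0.177]
force: [0.2, -0.8, 4.2]
grip_width: 0.0099
grip_force: 10.0
```

Request:
send_rows(
  commands=[
    {"grip":-0.9,"linear":[-0.07,0.4,0],"roll":0},
    {"grip":-0.9,"linear":[-0.16,0.9,0],"roll":0},
    {"grip":-0.9,"linear":[-0.16,0.9,0],"roll":0},
    {"grip":-0.9,"linear":[-0.16,0.9,0],"roll":0},
    {"grip":-0.9,"linear":[-0.16,0.9,0],"roll":0},
    {"grip":-0.9,"linear":[-0.16,0.9,0],"roll":0},
    {"grip":-0.9,"linear":[-0.16,0.9,0],"roll":0},
    {"grip":-0.9,"linear":[0,0,0],"roll":0},
  ],
)

```text
t: 36.35
tcp_pos: [0.5257, 0.3114, 0.0808]
orientation: [3.14, -0.001, 0.179]
force: [0.1, -1.8, 6.3]
grip_width: 0.01
grip_force: 10.0
```

Request:
send_rows(
  commands=[
    {"grip":-0.9,"linear":[-0.04,0.2,0],"roll":0},
    {"grip":-0.9,"linear":[-0.02,0.1,0],"roll":0},
    {"grip":-0.9,"linear":[0,0,0],"roll":0},
    {"grip":-0.9,"linear":[0,0,0],"roll":0},
  ],
)

```text
t: 36.75
tcp_pos: [0.5256, 0.3115, 0.0808]
orientation: [3.137, -0.001, 0.179]
force: [2.9, -9.8, 6.8]
grip_width: 0.0099
grip_force: 10.0
```

Request:
send_rows(
  commands=[
    {"grip":-0.5,"linear":[0,0,0],"roll":0},
    {"grip":-0.3,"linear":[0,0,0],"roll":0},
    {"grip":-0.3,"linear":[0,0,1],"roll":0},
    {"grip":-0.3,"linear":[0,0,2.5],"roll":0},
    {"grip":-1,"linear":[0.3,-2,0],"roll":0},
    {"grip":-1,"linear":[0.4,-2,0],"roll":0},
    {"grip":-1,"linear":[0.4,-2.2,0],"roll":0},
    {"grip":-1,"linear":[0,0,0],"roll":0},
  ],
)

```text
t: 37.55
tcp_pos: [0.5362, 0.25, 0.1157]
orientation: [3.141, -0.0, 0.175]
force: [-0.6, 0.1, 0.1]
grip_width: 0.0025
grip_force: 0.0
```

```bash
python3 - <<'E'
from h import *
w=grab('wrist'); s=env.state(); print(s['t'],s['tcp_pos'],s['orientation'],s['grip_width'])
for n in ['side','scene']:
    f=grab(n); print(n,yellow(f,.075,(.525,.312)))
    hsv=cv2.cvtColor(f['pixels'],cv2.COLOR_BGR2HSV); m=(((hsv[...,0]<8)|(hsv[...,0]>172))&(hsv[...,1]>130)&(hsv[...,2]>70))
    vs,us=np.nonzero(m); q=proj(f,[[.536,.2508,.06]])[0]; g=np.hypot(us-q[0],vs-q[1])<25
    print('red',q,g.sum(), (np.median(us[g]),np.median(vs[g])) if g.any() else None, [atz(f,us[g].mean(),vs[g].mean(),z).round(4).tolist() for z in(.055,.06,.065)] if g.any() else '')
E
```

```text
37.6 [0.53614878 0.25128496 0.11562507] [-3.14098818e+00 -3.56034795e-04  1.75709679e-01] 0.0008304752927712943
side (((524.7432861328125, 318.94268798828125), (75.80043029785156, 70.13816833496094), 10.280851364135742), 636)
red [310.47637782 334.72487896] 133 (np.float64(310.0), np.float64(334.0)) [[0.5375, 0.2422, 0.055], [0.5371, 0.2475, 0.06], [0.5368, 0.2529, 0.065]]
scene (((532.7394409179688, 311.1604919433594), (84.22341918945312, 51.48169708251953), 9.713675498962402), 361)
red [402.34988736 280.56031563] 93 (np.float64(401.0), np.float64(281.0)) [[0.5317, 0.2471, 0.055], [0.5376, 0.2487, 0.06], [0.5436, 0.2504, 0.065]]
```

Request:
send_rows(
  commands=[
    {"grip":-1,"linear":[0,-0.1,-2],"roll":0},
    {"grip":-1,"linear":[0,0,-2],"roll":0},
    {"grip":-1,"linear":[0,0,-1],"roll":0},
    {"grip":-1,"linear":[0,0,0],"roll":0},
    {"grip":-1,"linear":[0,0,-0.3],"roll":0},
    {"grip":-1,"linear":[0,0,-0.3],"roll":0},
    {"grip":-1,"linear":[0,0,0],"roll":0},
  ],
)

```text
t: 38.4
tcp_pos: [0.5361, 0.2512, 0.0612]
orientation: [-3.14, -0.001, 0.177]
force: [-4.7, 0.3, 10.0]
grip_width: 0.0004
grip_force: 5.1
```

Request:
send_rows(
  commands=[
    {"grip":-1,"linear":[0,0,-0.2],"roll":0},
    {"grip":-1,"linear":[0,0,-0.2],"roll":0},
    {"grip":-1,"linear":[0,0,0],"roll":0},
  ],
)

```text
t: 38.7
tcp_pos: [0.5362, 0.2513, 0.0609]
orientation: [-3.14, -0.003, 0.177]
force: [-10.1, -2.2, 30.4]
grip_width: 0.0006
grip_force: 15.2
```

Request:
send_rows(
  commands=[
    {"grip":-1,"linear":[0,0,-0.1],"roll":0},
    {"grip":-1,"linear":[0,0,-0.1],"roll":0},
    {"grip":-1,"linear":[0,0,0],"roll":0},
  ],
)

```text
t: 39.0
tcp_pos: [0.5362, 0.2513, 0.0606]
orientation: [-3.14, -0.004, 0.177]
force: [-13.1, -3.1, 40.8]
grip_width: 0.0005
grip_force: 20.2
```

Request:
send_rows(
  commands=[
    {"grip":-1,"linear":[0,0,0.5],"roll":0},
    {"grip":-1,"linear":[0,0,0],"roll":0},
    {"grip":-1,"linear":[0,0,0],"roll":0},
  ],
)

```text
t: 39.3
tcp_pos: [0.5368, 0.2513, 0.0612]
orientation: [-3.14, -0.004, 0.177]
force: [-3.9, 0.2, 12.6]
grip_width: 0.0004
grip_force: 6.7
```

Request:
send_rows(
  commands=[
    {"grip":-1,"linear":[0,0,0.3],"roll":0},
    {"grip":-1,"linear":[0,0,0],"roll":0},
    {"grip":-1,"linear":[0,0,0],"roll":0},
  ],
)

```text
t: 39.6
tcp_pos: [0.5368, 0.2513, 0.0621]
orientation: [-3.14, -0.003, 0.177]
force: [-0.7, 2.8, 4.5]
grip_width: 0.0004
grip_force: 2.2
```

Request:
send_rows(
  commands=[
    {"grip":-1,"linear":[0,0,0.3],"roll":0},
    {"grip":-1,"linear":[0,0,0],"roll":0},
    {"grip":-1,"linear":[0,0,0],"roll":0},
  ],
)

```text
t: 39.9
tcp_pos: [0.5366, 0.2506, 0.0642]
orientation: [-3.142, -0.001, 0.177]
force: [0.6, 1.6, 3.3]
grip_width: 0.0004
grip_force: 1.5
```

The force follows the spring on the way up (4.5 N, then 3.3 N over 2 mm), so the button was fully down. Next I'll close the cover.

Request:
send_rows(
  commands=[
    {"grip":-1,"linear":[0,0,2.5],"roll":0},
    {"grip":-0.4,"linear":[0,0,2.6],"roll":0},
    {"grip":-0.3,"linear":[-0.3,2,0],"roll":0},
    {"grip":-0.3,"linear":[-0.4,2,0],"roll":0},
    {"grip":-0.3,"linear":[-0.4,2.1,0],"roll":0},
    {"grip":-0.3,"linear":[0,0,0],"roll":0},
    {"grip":-0.3,"linear":[0,0,-1.5],"roll":0},
    {"grip":-0.3,"linear":[0,0,-1.8],"roll":0},
  ],
)

```text
t: 40.7
tcp_pos: [0.5251, 0.3106, 0.0817]
orientation: [3.14, -0.0, 0.178]
force: [0.2, 0.3, -0.7]
grip_width: 0.0318
grip_force: 0.0
```

Request:
send_rows(
  commands=[
    {"grip":-0.3,"linear":[0,0,0],"roll":0},
    {"grip":-0.6,"linear":[0,0,0],"roll":0},
    {"grip":-0.9,"linear":[0,0,0],"roll":0},
    {"grip":-0.9,"linear":[0,0,0],"roll":0},
    {"grip":-0.9,"linear":[0,0,0],"roll":0},
    {"grip":-0.9,"linear":[0,0,0],"roll":0},
  ],
  newtons=10,
)

```text
t: 41.3
tcp_pos: [0.5255, 0.3114, 0.083]
orientation: [3.141, -0.002, 0.177]
force: [0.3, -1.4, 3.7]
grip_width: 0.0101
grip_force: 10.0
```

Request:
send_rows(
  commands=[
    {"grip":-0.9,"linear":[0.07,-0.4,0],"roll":0},
    {"grip":-0.9,"linear":[0.16,-0.9,0],"roll":0},
    {"grip":-0.9,"linear":[0.16,-0.9,0],"roll":0},
    {"grip":-0.9,"linear":[0.16,-0.9,0],"roll":0},
    {"grip":-0.9,"linear":[0.16,-0.9,0],"roll":0},
    {"grip":-0.9,"linear":[0.16,-0.9,0],"roll":0},
    {"grip":-0.9,"linear":[0.16,-0.9,0],"roll":0},
    {"grip":-0.9,"linear":[0,0,0],"roll":0},
  ],
)

```text
t: 42.1
tcp_pos: [0.5361, 0.2519, 0.083]
orientation: [3.141, -0.002, 0.176]
force: [0.4, -0.2, 6.0]
grip_width: 0.0096
grip_force: 10.0
```

Request:
send_rows(
  commands=[
    {"grip":-0.9,"linear":[0.03,-0.15,0],"roll":0},
    {"grip":-0.9,"linear":[0.02,-0.1,0],"roll":0},
    {"grip":-0.9,"linear":[0,0,0],"roll":0},
    {"grip":-0.9,"linear":[0,0,0],"roll":0},
  ],
)

```text
t: 42.5
tcp_pos: [0.5364, 0.2505, 0.083]
orientation: [-3.142, -0.002, 0.177]
force: [0.8, -0.7, 6.1]
grip_width: 0.01
grip_force: 10.0
```

Request:
send_rows(
  commands=[
    {"grip":-0.9,"linear":[0.02,-0.1,0],"roll":0},
    {"grip":-0.9,"linear":[0,0,0],"roll":0},
    {"grip":-0.9,"linear":[0,0,0],"roll":0},
  ],
)

```text
t: 42.8
tcp_pos: [0.5364, 0.2503, 0.083]
orientation: [-3.14, -0.002, 0.177]
force: [0.4, 3.0, 5.7]
grip_width: 0.0097
grip_force: 10.0
```

Request:
send_rows(
  commands=[
    {"grip":-0.9,"linear":[0.02,-0.1,0],"roll":0},
    {"grip":-0.9,"linear":[0,0,0],"roll":0},
    {"grip":-0.9,"linear":[0,0,0],"roll":0},
  ],
)

```text
t: 43.1
tcp_pos: [0.5364, 0.2503, 0.083]
orientation: [-3.138, -0.002, 0.176]
force: [-2.5, 4.6, 5.4]
grip_width: 0.0101
grip_force: 10.0
```

Request:
send_rows(
  commands=[
    {"grip":-0.5,"linear":[0,0,0],"roll":0},
    {"grip":-0.3,"linear":[0,0,0],"roll":0},
    {"grip":-0.3,"linear":[0,0,1],"roll":0},
    {"grip":-0.3,"linear":[0,0,3],"roll":0},
    {"grip":-0.3,"linear":[-2,0,3],"roll":0},
    {"grip":-0.3,"linear":[-3,0,1],"roll":0},
    {"grip":-0.3,"linear":[-2,0,0],"roll":0},
    {"grip":-0.3,"linear":[0,0,0],"roll":0},
  ],
)

```text
t: 43.9
tcp_pos: [0.4641, 0.2485, 0.1632]
orientation: [3.141, 0.0, 0.178]
force: [0.2, 0.3, -0.0]
grip_width: 0.0314
grip_force: 0.0
```

Request:
send_rows(
  commands=[
    {"grip":-0.3,"linear":[0,0,0],"roll":0},
    {"grip":-0.3,"linear":[0,0,0],"roll":0},
  ],
)

```text
t: 44.1
tcp_pos: [0.4672, 0.249, 0.1622]
orientation: [3.141, -0.001, 0.177]
force: [-0.2, -0.2, 0.0]
grip_width: 0.0319
grip_force: 0.0
```

```bash
python3 - <<'E'
from h import *
env.grab_frame('wrist')
w=grab('wrist'); s=env.state(); print(s['t'],s['tcp_pos'],s['orientation'],s['force'])
print('cover',yellow(w))
for n in ['scene','side']:
    f=grab(n,n+'9.png'); print(n,'blue',bluefit(f,.036,[.539,.0155,.036]),'cover',yellow(f))
    a=cv2.imread(f'pics/{n}0.png'); R=Rz(-.07); c=np.array([.586,.0425,.012])
    h=cv2.cvtColor(f['pixels'],cv2.COLOR_BGR2HSV)
    print('home top px',proj(f,[c+R@np.array(p) for p in [(0,0,.024),(-.09,0,.024),(-.09,-.06,.024),(0,-.06,.024)]]).round(1).tolist())
    dif=(cv2.absdiff(a,f['pixels']).max(2)>50).astype(np.uint8); k,l,st,ce=cv2.connectedComponentsWithStats(cv2.morphologyEx(dif,cv2.MORPH_OPEN,np.ones((3,3),np.uint8)))
    print([tuple(map(int,q)) for q in st[1:] if q[4]>25])
E
```

```text
44.2 [0.46704585 0.24891795 0.161865  ] [3.14127649e+00 5.79685534e-05 1.76800610e-01] [ 0.61037206 -0.188959   -0.05663401]
cover (((536.2387084960938, 249.37660217285156), (75.6772232055664, 51.54710006713867), 10.05472183227539), 7686)
scene blue (((720.216552734375, 108.520751953125), (34.49509048461914, 17.785715103149414), 83.79922485351562), (np.int64(303), np.int64(318), np.int64(311), np.int64(322), 65)) cover (((545.0291137695312, 250.96690368652344), (86.72379302978516, 52.50558090209961), 9.654257774353027), 344)
home top px [[314.3, 273.7], [333.1, 255.4], [313.8, 248.2], [294.5, 265.6]]
[(405, 0, 48, 94, 1199), (421, 0, 75, 98, 2384), (533, 0, 40, 5, 111), (577, 0, 21, 11, 139), (574, 5, 66, 94, 2700), (588, 12, 7, 7, 33), (629, 14, 8, 6, 42), (630, 56, 10, 6, 44), (621, 63, 12, 9, 76), (404, 69, 5, 29, 118), (616, 75, 12, 19, 118), (540, 99, 77, 87, 2602), (431, 115, 19, 35, 321), (391, 130, 36, 28, 426), (363, 140, 19, 30, 352), (590, 146, 41, 50, 710), (418, 155, 33, 18, 288), (400, 160, 6, 12, 57), (385, 172, 12, 4, 42), (387, 175, 39, 30, 522), (348, 184, 20, 10, 9
[... 845 characters left out ...]
5, 51), (333, 219, 46, 40, 1113), (520, 220, 11, 16, 113), (542, 222, 29, 59, 849), (591, 223, 10, 9, 75), (385, 229, 5, 7, 32), (577, 228, 13, 11, 75), (324, 231, 7, 8, 42), (631, 231, 9, 9, 70), (531, 233, 11, 17, 109), (599, 233, 31, 19, 384), (328, 246, 9, 6, 42), (637, 247, 3, 13, 29), (591, 260, 39, 41, 857), (324, 263, 58, 34, 983), (494, 262, 17, 27, 270), (627, 263, 9, 19, 73), (303, 265, 9, 13, 58), (300, 273, 8, 5, 38), (561, 272, 25, 28, 284), (607, 289, 19, 16, 121), (536, 291, 49, 34, 705), (353, 296, 7, 6, 36), (571, 299, 30, 19, 322), (588, 320, 13, 4, 46), (546, 328, 12, 23, 112), (605, 328, 7, 7, 32), (582, 334, 13, 28, 204), (558, 352, 14, 6, 53), (522, 394, 73, 50, 1708)]
```

Request:
send_rows(
  commands=[
    {"grip":-0.3,"linear":[-0.5,-2,1],"roll":0},
    {"grip":-0.3,"linear":[-1.2,-4.5,1],"roll":0},
    {"grip":-0.3,"linear":[-1.2,-4.5,1],"roll":0},
    {"grip":-0.3,"linear":[-1.2,-4.5,1],"roll":0},
    {"grip":-0.3,"linear":[-1.2,-4.5,0],"roll":0},
    {"grip":-0.3,"linear":[-1.2,-4.5,0],"roll":0},
    {"grip":-0.3,"linear":[-1.2,-4.5,0],"roll":0},
    {"grip":-0.3,"linear":[-1.2,-3,0],"roll":0},
  ],
)

```text
t: 45.1
tcp_pos: [0.3766, -0.0735, 0.2023]
orientation: [3.141, -0.0, 0.176]
force: [0.6, -0.1, -0.1]
grip_width: 0.0318
grip_force: 0.0
```

Request:
send_rows(
  commands=[
    {"grip":-0.3,"linear":[0,0,0],"roll":0},
    {"grip":-0.3,"linear":[0,0,0],"roll":0},
    {"grip":-0.3,"linear":[0,0,0],"roll":0},
  ],
)

```text
t: 45.4
tcp_pos: [0.3777, -0.0704, 0.2022]
orientation: [-3.141, -0.0, 0.178]
force: [-0.4, -0.5, 0.7]
grip_width: 0.032
grip_force: 0.0
```

```bash
python3 - <<'E'
from h import *
w=grab('wrist','w9.png'); s=env.state(); print(s['t'],s['tcp_pos'],s['orientation'])
E=np.array(w['extrinsics']); print('cam',-E[:3,:3].T@E[:3,3])
print('blue',bluefit(w,.036,[.539,.0155,.036]))
R=Rz(-.07); c=np.array([.586,.0425,.012]); p=w['pixels']
def line(name,pts):
    q=proj(w,[c+R@np.array(x)/1000 for x in pts]).round().astype(int)
    print(name,[(k,p[v,u].tolist()) if 0<=v<480 and 0<=u<640 else None for k,(u,v) in zip([tuple(x) for x in pts],q)])
for x in (-70,-20): line('ylow',[(x,-60,z) for z in (22,18,14,10,6,2)]+[(x,y,0) for y in (-62,-64,-66,-70,-75)])
for y in (-50,-10): line('xlow',[(-90,y,z) for z in (22,18,14,10,6,2)]+[(x,y,0) for x in (-92,-94,-96,-100,-105)])
E
```

```text
45.45 [ 0.3776783  -0.0702184   0.20212518] [-3.14131998e+00 -7.61106348e-05  1.78718167e-01]
cam [ 0.44107147 -0.05984175  0.37295223]
blue (((518.5091552734375, 15.910285949707031), (60.91045379638672, 50.30708694458008), 85.54664611816406), (np.int64(194), np.int64(282), np.int64(0), np.int64(67), 1191))
ylow [((-70, -60, 22), [248, 148, 66]), ((-70, -60, 18), [221, 117, 51]), ((-70, -60, 14), [183, 123, 88]), ((-70, -60, 10), [220, 182, 162]), ((-70, -60, 6), [223, 225, 226]), ((-70, -60, 2), [232, 240, 244]), ((-70, -62, 0), [160, 158, 161]), ((-70, -64, 0), [156, 155, 158]), ((-70, -66, 0), [157, 156, 157]), ((-70, -70, 0), [160, 161, 164]), ((-70, -75, 0), [139, 139, 141])]
ylow [None, None, None, None, None, None, None, None, None, None, None]
xlow [((-90, -50, 22), [194, 104, 46]), ((-90, -50, 18), [135, 76, 38]), ((-90, -50, 14), [187, 166, 158]), ((-90, -50, 10), [175, 177, 178]), ((-90, -50, 6), [157, 166, 173]), ((-90, -50, 2), [186, 190, 192]), ((-92, -50, 0), [208, 207, 209]), ((-94, -50, 0), [209, 209, 210]), ((-96, -50, 0), [210, 208, 210]), ((-100, -50, 0), [210, 208, 210]), ((-105, -50, 0), [208, 209, 211])]
xlow [((-90, -10, 22), [135, 74, 38]), ((-90, -10, 18), [156, 124, 110]), ((-90, -10, 14), [160, 155, 158]), ((-90, -10, 10), [158, 166, 170]), ((-90, -10, 6), [146, 156, 161]), ((-90, -10, 2), [134, 140, 143]), ((-92, -10, 0), [120, 120, 121]), ((-94, -10, 0), [121, 121, 122]), ((-96, -10, 0), [119, 119, 120]), ((-100, -10, 0), [120, 120, 122]), ((-105, -10, 0), [121, 120, 121])]
```

The blue-to-white and white-to-floor transitions fall exactly where the home faces project, on both open sides. The stack is square, the cover is closed and the gripper is clear, so I'm handing in.

```bash
python3 -c "
from bench import env
print(env.hand_in())"
```

```text
the job is handed in; nothing more can be done
None
```

I handed the job in at about 45 s; the verdict was not shown. The blue carrier is set down and squared on the white one against both fences, the button was pressed fully down, and the cover is closed over it again. The fingertip push on the button peaked at 40.8 N, just over the 40 N limit stated for the arm and gripper body, and I don't know if fingertips count.

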